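# Put the table condiments back in their holders

## Task

The things from the table were left standing in a jumble at the front of the worktop: put both glass shakers into the wooden stand with the two narrow round wells (either shaker in either well), the loose squat spice jar into the empty well of the rack with the two wide round wells, beside the jar already stored there, and the red tea tin lengthways into the rectangular wooden tray. Each is to stand upright, right down on the bottom of its place, set down rather than dropped, and the stored jar, the mustard jar and the white beaker are to be left where they are.

Things in the scene. Friction and masses are not known exactly. Their poses are not given: they have to be found in the camera images.
- salt_shaker: One of two alike shakers: glass table shaker, 44 mm in diameter and 90 mm tall, clear glass body straight enough to grip up to 70 mm height, under a rounded grey perforated metal top (34 mm across, from 70 to 90 mm); about 0.1 kg. Origin: centre of the underside, z up along its axis. It is handled upright.
- pepper_shaker: The other shaker: glass table shaker, 44 mm in diameter and 90 mm tall, clear glass body straight enough to grip up to 70 mm height, under a rounded grey perforated metal top (34 mm across, from 70 to 90 mm); about 0.1 kg. Origin: centre of the underside, z up along its axis. It is handled upright.
- loose_jar: The squat jar that stands loose on the worktop: squat wide-mouthed spice jar, 54 mm in diameter and 58 mm tall, yellowish-grey body with a broad dark red screw cap (cap from 46 mm up, 54 mm across; body 52 mm); about 0.08 kg. Origin: centre of the underside, z up along its axis.
- tea_tin: Red rectangular closed tea tin, 62 mm deep (its x), 107 mm wide (its y), 90 mm tall; flat sides; about 0.16 kg. Grip it across the 62 mm. Origin: centre of the underside, z up.
- cruet_stand: Fixed wooden block, 143 mm long (its x), 68 wide (its y), 28 tall, with two round steel-collared wells of 54 mm diameter centred at x = -33 and +33 mm, y = 0, 20 mm deep: floor 8 mm above the worktop. Origin: centre of the underside; z up, +x away from the robot. The tall coffee machine stands 120 mm left of the leftmost holder's middle; a wall shelf hangs behind the holders.
- jar_rack: Fixed wooden block, 161 mm long (its x), 78 wide (its y), 24 tall, with two round steel-collared wells of 65 mm diameter at y = 0, centred at x = -37 mm (near the robot: empty) and x = +37 mm (far: holds the stored jar), 16 mm deep: floor 8 mm above the worktop. Origin: centre of the underside; z up, +x away from the robot.
- tea_tray: Fixed open rectangular wooden tray, 130 mm long (its x), 84 wide (its y), walls 6 mm thick and 28 high (14 in the middle of the long sides); inside 118 x 72 mm: the tin's 107 mm side goes along the tray's x, either way round. Inner floor 6 mm above the worktop. Origin: centre of the underside; z up.
- stored_jar: Jar already put away in the jar rack's far well; to be left there. Same kind as the loose jar: squat wide-mouthed spice jar, 54 mm in diameter and 58 mm tall, yellowish-grey body with a broad dark red screw cap (cap from 46 mm up, 54 mm across; body 52 mm); about 0.08 kg. Origin: centre of the underside, z up along its axis.
- mustard_jar: Bystander: mustard jar with red lid, 66 mm in diameter, 100 mm tall, on the worktop to the right. Origin: centre of the underside, z up. Leave it alone.
- beaker: Bystander: plain white beaker, 49 mm in diameter, 62 mm tall, on the worktop to the right. Origin: centre of the underside, z up. Leave it alone.
Things that resemble listed ones, but are neither listed nor needed, are in the scene too. What is shaped like the pepper_shaker but green or yellow is not meant.

How it is judged:
By the outcome, as a careful person would: the job done as asked, in the order asked, and still so for the second after the job is handed in, with the robot touching nothing.
It also fails if it takes over 106 s, if anything falls off the work surface, if the arm or the gripper's body presses on something with over 40 N, if the wrist force passes 120 N, or if a joint passes its speed limit or range.

## Robot

A 7-joint arm with a two-finger parallel gripper is mounted at the origin on a cart in front of the work surface, level with it; the furniture and walls round the work are solid. World frame = base frame: x ahead of the robot, y to its left, z up, the work surface at z = 0. Lengths are in m, angles in rad, forces in N, time in s.
With the tool pointing down it reaches from about 0.4 to 0.9 m from the base axis. Payload 5.5 kg.
Tool frame: the origin (TCP) lies where the fingers leave the gripper's body, on its centre line; the fingertips stand 66 mm ahead of it and the grasp point (between the pads) lies 47 mm ahead of it (manip.tip_extent is the distance from the TCP to the fingertips, in m); z points along the fingers, y is the line along which they close (so a half turn about z gives the same grasp; the last joint's range is limited). The gripper opens to 92 mm and grips with 3 to 60 N. Pads are 19 mm wide; open, the fingers measure 130 mm over their backs; the gripper's body (75 mm by 190 mm) begins 47 mm behind the grasp point.
Start: joints at [1.533, 0.501, -0.427, 1.55, 0.221, 1.138, -0.21], TCP at [0.193, -0.621, 0.292] pointing down, gripper open.
Joint ranges: [-2.88, 2.88], [-0.31, 2.03], [-1.54, 1.56], [0.2, 2.42], [-1.41, 4.55], [0.19, 2.02], [-2.57, 2.57]. Speed limits (rad/s): [2.57, 2.57, 3.14, 3.14, 3.14, 3.14, 3.14].

## Interface

Orientations are given as a unit quaternion [x, y, z, w].
In Python, from plant import sensors, vision, job, manip gives the robot as it stands.
- The arm moves only by the tool jog_arm, never from a script. Its argument "targets" is a list of rows, each a list of 2 entries, a list of its own where there are three numbers: the shift along the world's x, y, z normalised to -1 to 1, where 1 is 0.25 m, then the turn, a rotation vector about the world's x, y, z normalised to -1 to 1, where 1 is 30 degrees. In form: [[[dx, dy, dz], [rx, ry, rz]], ...]. A call has 1 to 12 rows; each row shifts and turns the commanded pose from where the row before left it; what a row does not reach is not made up. A row lasts 1/10 s, in which the tool goes at most 50 mm and 8.59 degrees, less where a joint would pass 70% of its speed; a pose out of reach is approached as far as the arm can. A call with a number of a shift or a turn outside -1 to 1 is refused whole. A call with a gripper value outside its range is refused whole. "grip" is the closure, from -1 (fully open) to 1 (shut), so that 0 is half open, set as the call begins (left out, the last holds). The fingers move at their own pace and stop on an object; the grip force is fixed at half the most. Time passes only in rows, so rows that do not move let the fingers close. It gives the time, the measured TCP pose, the force, the opening and the grip force at its end, in the units of the state.
- sensors.sense(): the state, without advancing time (a new reading comes with each control period).
- vision.get_image(name): name is "side" or "top" or "wrist"; returns a dict with "frame" (384x512x3 uint8, blue, green, red), "vertical_fov" (degrees; the focal length in pixels is half the picture's height over the tangent of half this angle, whatever the lens; pixels are square), "cx", "cy" (the principal point, pixels), "xyz" and "orientation" of the camera in the world; the wrist camera has in their place "hand_eye" (4x4, takes a point from camera to tool coordinates, whose origin is the TCP and whose axes are the flange's). Camera axes: x right, y down, z forward; pixel columns grow to the right and rows downward; lengths in m; the calibration is good to about 2 mm. The wrist camera is an equidistant fisheye: a pixel r from the principal point sees the ray r / f radians off the axis. A picture is of the moment at which its call begins: read the wrist's pose just before it. There is no depth.
- job.finish_job(): hands the job in; it is judged then, once.
The state is a dict: "time": time; "qpos": joint angles; "joint_vel": joint speeds; "joint_efforts": joint torques, N m; "ee_pos": TCP position; "ee_rot": TCP orientation; "ft_force": force on the tool from outside, world axes, zero at the start; "moment": the same for the moment, N m; "finger_gap": opening from 0.0 (shut) to 1.0 (fully open); "grip_force": force on a finger pad.
Only numpy, scipy, OpenCV 4.12 (cv2) and the standard library are available. Lean on these libraries where they do the work, as an engineer would, in place of code of your own. Each camera call takes 0.05 s, during which the arm holds its last target. There are 200 camera calls.

## Working session

There is one attempt and no reset: what is moved stays moved. The work goes in short steps, Python scripts to look and compute and a tool call to move; the robot and the scene stay as the last step left them, time stands still between calls to the robot, and variables do not carry over. Pictures are saved under pics/ and viewed, at most 14 in all, crops included, and the job is handed in when it is done.

Besides the shell and the picture viewer there is one more tool, called after "Request:" as name(argument=value, ...) on one line, values as JSON. jog_arm: Moves the arm, as the interface text tells. Scaled input: -1 to 1 covers 0.25 m each way for a shift and 30 degrees each way for a turn. Its arguments: {"type":"object","properties":{"targets":{"type":"array","items":{"type":"array"}},"grip":{"type":"number"}},"required":["targets"]}

```bash
mkdir -p pics; cat > h.py <<'E'
import numpy as np, cv2
from scipy.spatial.transform import Rotation as R
from plant import sensors, vision, job, manip
def snap(n,fn=None):
    s=sensors.sense(); d=vision.get_image(n); d['s']=s
    if fn: cv2.imwrite('pics/'+fn,d['frame'])
    return d
def ray(d,u,v):
    f=d['frame'].shape[0]/2/np.tan(np.radians(d['vertical_fov'])/2)
    x,y=(u-d['cx']),(v-d['cy'])
    if 'hand_eye' in d:
        r=np.hypot(x,y); t=r/f; c=np.array([x/r*np.sin(t),y/r*np.sin(t),np.cos(t)]) if r>0 else np.array([0,0,1.])
        H=np.array(d['hand_eye']); Rt=R.from_quat(d['s']['ee_rot']).as_matrix()
        return np.array(d['s']['ee_pos'])+Rt@H[:3,3], Rt@H[:3,:3]@c
    return np.array(d['xyz']), R.from_quat(d['orientation']).as_matrix()@np.array([x/f,y/f,1])
def on(d,u,v,z):
    o,r=ray(d,u,v); return o+r*(z-o[2])/r[2]
def tri(a,b):
    (o,r),(p,q)=a,b; A=np.stack([r,-q],1); t=np.linalg.lstsq(A,p-o,rcond=None)[0]
    P,Q=o+t[0]*r,p+t[1]*q; return (P+Q)/2,np.linalg.norm(P-Q)
E
python3 - <<'E'
from h import *
for n in('side','top','wrist'):
    d=snap(n,n+'0.png'); print(n,{k:v for k,v in d.items() if k not in('frame','s')})
print(sensors.sense())
E
```

```text
side {'vertical_fov': 43.61636187799335, 'cx': 251.20861468819643, 'cy': 194.282131637908, 'xyz': array([-0.03219197, -1.18109262,  0.42663548]), 'orientation': array([ 0.80400257, -0.22159149,  0.14720219, -0.53179751])}
top {'vertical_fov': 57.46413444761543, 'cx': 255.86841042955015, 'cy': 192.5368374679277, 'xyz': array([ 0.24273295, -0.39274482,  0.85945346]), 'orientation': array([ 0.76562437, -0.63401783,  0.06830392, -0.08470708])}
wrist {'vertical_fov': 65.70646984690485, 'cx': 256.16065281036884, 'cy': 189.6139684505287, 'hand_eye': array([[-2.50727711e-04, -9.69754742e-01, -2.44081293e-01,
         6.56647673e-02],
       [ 9.99999803e-01, -1.02567386e-04, -6.19721616e-04,
        -5.89827746e-04],
       [ 5.75943196e-04, -2.44081400e-01,  9.69754576e-01,
        -9.31398474e-02],
       [ 0.00000000e+00,  0.00000000e+00,  0.00000000e+00,
         1.00000000e+00]])}
{'time': 0.15, 'qpos': array([ 1.53321373,  0.50164112, -0.42682971,  1.55119155,  0.22083034,
        1.13825699, -0.21030127]), 'joint_vel': array([ 9.01539044e-05, -1.84704014e-03, -2.19383474e-04, -3.59637176e-03,
        6.98086748e-04,  1.93606672e-03,  1.01791288e-03]), 'joint_efforts': array([-6.57224722e-03, -5.67108142e+01, -5.82515672e+00, -2.79453814e+01,
       -6.86437148e-02,  2.65805307e-02,  1.12182770e-04]), 'ee_pos': array([ 0.19241062, -0.6204281 ,  0.29141883]), 'ee_rot': array([ 9.88708627e-01,  1.49849022e-01, -8.75713715e-05, -7.16644404e-04]), 'ft_force': array([ 0.9341306 , -0.27511051,  0.31939433]), 'moment': array([-0.00203322,  0.00041116,  0.00250671]), 'grip_force': 0.0, 'finger_gap': 1.0011999283425654}
```

View pics/side0.png

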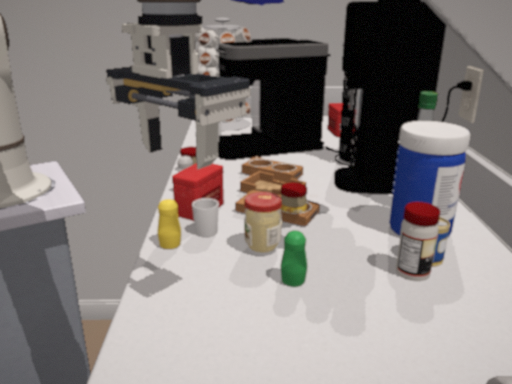

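View pics/top0.png

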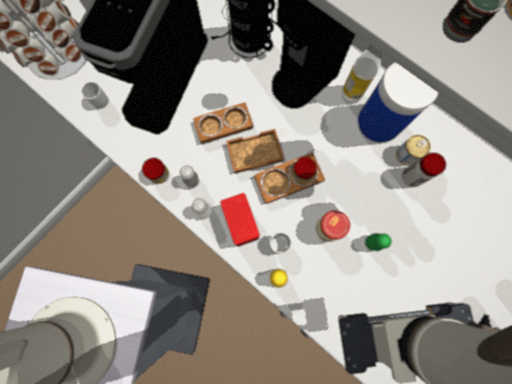

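Top view: cruet stand (222,123), tray (255,150), jar rack (290,178) with the stored jar at (305,167). The loose jar's cap is at (153,168), grey shaker tops at (188,175) and (200,207), the tin at (239,219) and the beaker at (280,243). Yellow (279,278) and green (378,241) are decoys, and the grey thing at (93,95) is unclear. I'll enlarge the jumble to confirm.

```bash
python3 - <<'E'
from h import *
f=cv2.imread('pics/top0.png'); c=f[70:260,60:320]; cv2.imwrite('pics/c1.png',cv2.resize(c,None,fx=3,fy=3,interpolation=cv2.INTER_CUBIC))
d=snap('top')
for n,p,z in [('jar',(153,168),.058),('s1',(188,173),.085),('s2',(200,207),.085),('cup',(93,92),.09),('tin',(239,219),.09),('beaker',(280,243),.062),('must',(335,225),.1),('yel',(279,278),.085),('stored',(305,167),.066),('cruet',(222,123),.028),('tray',(255,150),.028),('rack',(290,178),.024)]: print(n,on(d,*p,z).round(3))
E
```

```text
jar [ 0.43  -0.105  0.058]
s1 [ 0.427 -0.197  0.085]
s2 [ 0.355 -0.242  0.085]
cup [0.58  0.073 0.09 ]
tin [ 0.344 -0.333  0.09 ]
beaker [ 0.311 -0.433  0.062]
must [ 0.369 -0.542  0.1  ]
yel [ 0.235 -0.442  0.085]
stored [ 0.497 -0.46   0.066]
cruet [ 0.585 -0.238  0.028]
tray [ 0.53  -0.334  0.028]
rack [ 0.476 -0.432  0.024]
```

View pics/c1.png

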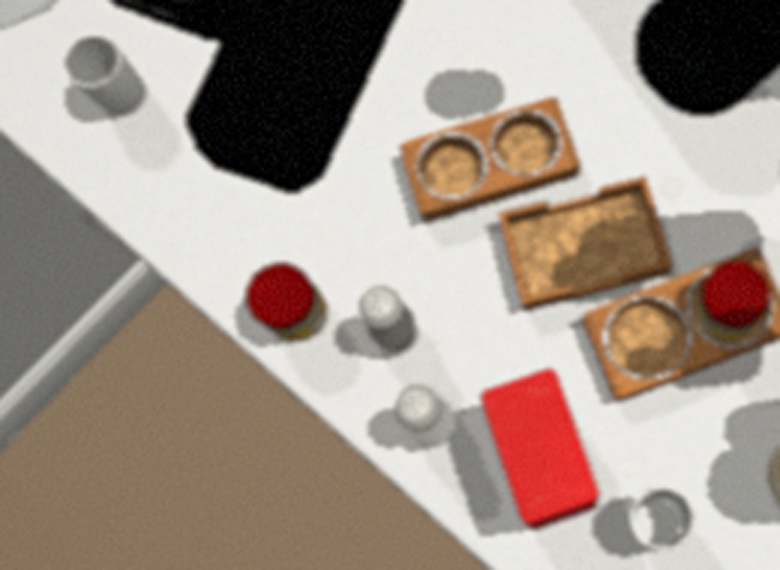

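Confirmed: the two grey domed tops in the jumble are the shakers. (93,95) is an open steel beaker, so it's excluded. The only red-capped squat jar standing loose is at (153,168). Next I'll move the wrist camera over the scene for finer measurement.

Request:
jog_arm(targets=[[[0,0,0.16],[0,0,0]],[[0.06,0.17,0.02],[0,0,0]],[[0.06,0.18,0],[0,0,0]],[[0.06,0.18,0],[0,0,0]],[[0.06,0.18,0],[0,0,0]],[[0.06,0.18,0],[0,0,0]],[[0.06,0.18,0],[0,0,0]],[[0.06,0.18,0],[0,0,0]],[[0,0.16,0],[0,0,0]],[[0,0,0],[0,0,0]],[[0,0,0],[0,0,0]]])

```text
time: 1.3
ee_pos: [0.2976, -0.2679, 0.3375]
ee_rot: [0.989, 0.151, -0.0, 0.001]
ft_force: [-0.9, 0.0, 0.2]
finger_gap: 0.995
grip_force: 0.0
```

```bash
python3 - <<'E'
from h import *
d=snap('wrist','w1.png');print(d['s']['ee_pos'],d['s']['ee_rot'],d['s']['qpos'])
import pickle; pickle.dump(d,open('w1.pkl','wb'))
E
```

```text
[ 0.29762559 -0.26789963  0.33752564] [ 9.88577022e-01  1.50713556e-01 -2.74129677e-04  9.06333070e-04] [ 1.33528385 -0.02321824 -0.65302318  2.06715465 -0.01406396  1.0919471
 -0.57935789]
```

View pics/w1.png

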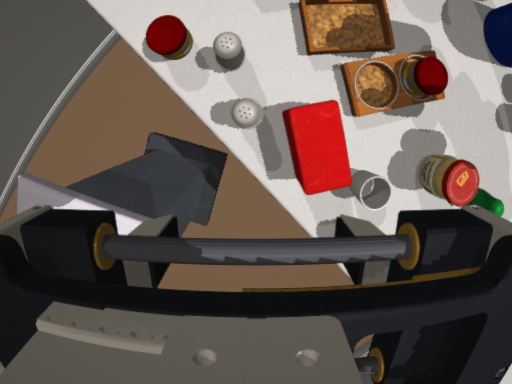

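Wrist view: jar cap (167,36), shakers (228,45) and (247,112), tin (318,146), rack (393,83), tray (348,25). The cruet stand is out of view, so I'll move forward and look again.

Request:
jog_arm(targets=[[[0.17,0.06,0.08],[0,0,0]],[[0.17,0.06,0.08],[0,0,0]],[[0.12,0.06,0.06],[0,0,0]],[[0,0,0],[0,0,0]],[[0,0,0],[0,0,0]],[[0,0,0],[0,0,0]]])

```text
time: 1.95
ee_pos: [0.4113, -0.2248, 0.3912]
ee_rot: [0.989, 0.149, -0.001, -0.001]
ft_force: [-0.1, 0.3, 0.5]
finger_gap: 0.999
grip_force: 0.0
```

```bash
cat > m.py <<'E'
from h import *
import pickle
def blobs(d,lo,hi,amin=60,lo2=None,hi2=None):
    h=cv2.cvtColor(d['frame'],cv2.COLOR_BGR2HSV); m=cv2.inRange(h,lo,hi)
    if lo2: m|=cv2.inRange(h,lo2,hi2)
    return [c for c in cv2.findContours(m,0,1)[0] if cv2.contourArea(c)>amin]
E
python3 - <<'E'
from m import *
d=snap('wrist','w2.png');print(d['s']['ee_pos'],d['s']['ee_rot'])
pickle.dump(d,open('w2.pkl','wb'))
t=snap('top'); pickle.dump(t,open('t2.pkl','wb'))
for n,d in('w',d),('t',t):
    for c in blobs(d,(0,150,60),(7,255,255),60,(174,150,60),(180,255,255)):
        (r)=cv2.minAreaRect(c); m=cv2.moments(c); print(n,'red',cv2.contourArea(c),np.round([m['m10']/m['m00'],m['m01']/m['m00']],1),np.round(r[0],1),np.round(r[1],1),r[2])
    for c in blobs(d,(8,70,60),(25,255,255),200):
        r=cv2.minAreaRect(c); print(n,'wood',cv2.contourArea(c),np.round(r[0],1),np.round(r[1],1),r[2])
E
```

```text
[ 0.41131004 -0.22476731  0.39123511] [ 9.88910937e-01  1.48506253e-01 -8.02217698e-04 -6.38615567e-04]
w red 2333.0 [310.4 209.3] [311.1 210. ] [62.  43.6] 77.90524291992188
w red 579.5 [415.6 153.1] [415.9 152.9] [26.9 28.9] 14.03624439239502
w red 896.5 [181.1 122.6] [181.  122.5] [33. 34.] 90.0
w wood 3667.5 [327.  278.9] [287.8  26.9] 0.7073193788528442
w wood 428.0 [409.  245.9] [44.4 20.2] 86.05481719970703
w wood 765.0 [237. 221.] [34. 44.] 90.0
w wood 2759.0 [382.3 156.4] [48.7 89.8] 76.50426483154297
w wood 10068.0 [ 93.6 174.4] [111.1 150.3] 46.94808578491211
w wood 3983.5 [342.  104.9] [53.8 80.1] 83.23382568359375
w wood 950.0 [487.7  48.6] [31.  41.5] 76.75948333740234
w wood 3809.0 [297.9  50.9] [44.4 92.2] 80.40686798095703
t red 284.5 [335.9 223.6] [335.8 223.8] [19.1 18.4] 45.0
t red 1153.5 [239.6 219.2] [239.7 219.1] [47.4 25.9] 71.56504821777344
t red 304.0 [153.1 168.4] [153.5 168.5] [19. 21.] 90.0
t red 356.5 [304.7 167.6] [305.  167.5] [21. 22.] 90.0
t red 358.0 [433.  163.7] [433.  163.5] [21.9 20.5] 45.0
t wood 241.5 [278.5 277.5] [17. 17.] 90.0
t wood 24705.5 [167.9 346.1] [335.8 201.2] 41.76638412475586
t wood 1496.5 [288.8 177.1] [32.3 64.6] 68.19859313964844
t wood 406.5 [418.3 146.8] [24.  21.9] 45.0
t wood 1595.5 [254.6 150.6] [33.5 52.4] 75.96376037597656
t wood 551.0 [237.5 117.9] [27.1 24.7] 72.89727020263672
t wood 405.5 [355.3  85.8] [22.4 26.6] 27.758541107177734
```

View pics/w2.png

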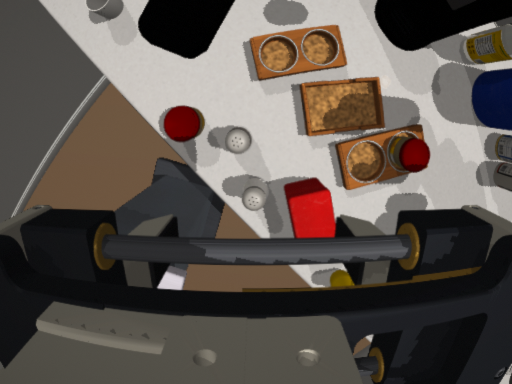

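Wrist view: cruet wells (278,53) and (320,46), tray (342,106), empty rack well (366,160), jar cap (182,124), shakers (238,139) and (254,198), tin top (308,190). Next I'll refine with circle fits.

```bash
python3 - <<'E'
from m import *
d=pickle.load(open('w2.pkl','rb'));t=pickle.load(open('t2.pkl','rb'))
def circ(d,u,v,w,r0,r1,k=4):
    u0,v0=max(u-w,0),max(v-w,0)
    g=cv2.resize(cv2.cvtColor(d['frame'][v0:v+w,u0:u+w],6),None,fx=k,fy=k,interpolation=cv2.INTER_CUBIC)
    c=cv2.HoughCircles(cv2.GaussianBlur(g,(7,7),0),cv2.HOUGH_GRADIENT,1,400,param1=80,param2=8,minRadius=int(r0*k),maxRadius=int(r1*k))
    if c is None: return None
    x,y,r=c[0][0]; return u0+(x+.5)/k-.5,v0+(y+.5)/k-.5,r/k
for n,u,v,w,a,b,z in[('well1',278,53,26,15,23,.028),('well2',320,46,26,15,23,.028),('rackwell',366,160,28,18,26,.024),('s1',238,139,16,8,13,.078),('s2',254,198,16,8,13,.078),('jar',182,124,24,14,20,.058)]:
    c=circ(d,u,v,w,a,b); print(n,np.round(c,1),on(d,c[0],c[1],z).round(4))
for n,u,v,w,a,b,z in[('well1',211,125,16,8,13,.028),('well2',236,117,16,8,13,.028),('rackwell',275,182,18,9,15,.024),('s1',187,172,10,5,9,.078),('s2',199,206,10,5,9,.078),('jar',153,168,14,8,13,.058)]:
    c=circ(t,u,v,w,a,b); print('T',n,np.round(c,1),on(t,c[0],c[1],z).round(4))
# tin top: brightest red face in top
for n,dd in('w',d),('t',t):
    h=cv2.cvtColor(dd['frame'],40); 
    c=max(blobs(dd,(0,200,205),(8,255,255),200,(174,200,205),(180,255,255)),key=cv2.contourArea)
    b=cv2.boxPoints(cv2.minAreaRect(c)); P=np.array([on(dd,*p,.09) for p in b]); print(n,'tin',b.round(1).tolist(),P.mean(0).round(4)); print((P[1]-P[0]).round(3),(P[2]-P[1]).round(3))
    # tray
    bb=[c for c in blobs(dd,(8,70,60),(25,255,255),1200) if cv2.pointPolygonTest(c,(342,106) if n=='w' else (255,150),False)>0][0]
    b=cv2.approxPolyDP(cv2.convexHull(bb),5,True)[:,0]; P=np.array([on(dd,*map(float,p),.028) for p in b]); print('tray',b.tolist(),P.round(3).tolist())
crop=cv2.resize(d['frame'][15:215,160:460],None,fx=2.6,fy=2.6,interpolation=cv2.INTER_CUBIC); cv2.imwrite('pics/c2.png',crop)
E
```

```text
well1 [279.   53.2  18.9] [ 0.5776 -0.2085  0.028 ]
well2 [319.   47.   17.3] [ 0.6082 -0.264   0.028 ]
rackwell [364.2 160.5  20.2] [ 0.4612 -0.3926  0.024 ]
s1 [238.2 139.2  12.8] [ 0.4361 -0.1902  0.078 ]
s2 [253.8 197.8  12.6] [ 0.3631 -0.2346  0.078 ]
jar [188.2 122.2  16. ] [ 0.4379 -0.1124  0.058 ]Traceback (most recent call last):
  File "<stdin>", line 12, in <module>
    return _wrapfunc(a, 'round', decimals=decimals, out=out)
    return _wrapit(obj, method, *args, **kwds)
    result = getattr(arr, method)(*args, **kwds)
TypeError: unsupported operand type(s) for *: 'NoneType' and 'float'
```

```bash
python3 - <<'E'
from m import *
d=pickle.load(open('w2.pkl','rb'));t=pickle.load(open('t2.pkl','rb'))
def up(d,k=4):
    e=dict(d); e['frame']=cv2.resize(d['frame'],None,fx=k,fy=k,interpolation=cv2.INTER_CUBIC); return e
K=4; px=lambda p:(np.array(p)+.5)/K-.5
for n,dd,seeds,tr in('w',d,{'cruet':(298,51),'rack':(382,156)},(342,106)),('t',t,{'cruet':(222,123),'rack':(290,178)},(255,150)):
    e=up(dd); hsv=cv2.cvtColor(e['frame'],40)
    cs=blobs(e,(5,60,40),(25,255,255),3000)
    for s,(u,v) in {**seeds,'tray':tr}.items():
        z=.024 if s=='rack' else .028
        c=[c for c in cs if cv2.pointPolygonTest(cv2.convexHull(c),(u*4.,v*4.),False)>0 and cv2.contourArea(c)<1e5]
        if not c: print(n,s,'none');continue
        h=cv2.convexHull(np.vstack(c)); b=cv2.approxPolyDP(h,14,True)[:,0]
        P=np.array([on(dd,*px(p),z) for p in b]); print(n,s,P[:,:2].round(3).tolist())
        m=np.zeros(hsv.shape[:2],np.uint8); cv2.fillPoly(m,[h],255); m=cv2.erode(m,np.ones((13,13)))
        m&=cv2.inRange(hsv,(0,0,95),(180,75,255))
        if s!='tray':
          for q in cv2.findContours(cv2.morphologyEx(m,3,np.ones((9,9))),0,1)[0]:
            q=cv2.convexHull(q)
            if len(q)>5 and cv2.contourArea(q)>1500:
                el=cv2.fitEllipse(q); print('   ring',px(el[0]).round(1),np.round(np.array(el[1])/K,1),on(dd,*px(el[0]),z)[:2].round(4))
    c=max(blobs(e,(0,200,205),(8,255,255),2000,(174,200,205),(180,255,255)),key=cv2.contourArea)
    b=cv2.boxPoints(cv2.minAreaRect(c)); P=np.array([on(dd,*px(p),.09) for p in b]); print(n,'tin',P.mean(0).round(4),(P[1]-P[0]).round(3),(P[2]-P[1]).round(3))
crop=cv2.resize(d['frame'][15:215,160:460],None,fx=2.6,fy=2.6,interpolation=cv2.INTER_CUBIC); cv2.imwrite('pics/c2.png',crop)
E
```

```text
w cruet [[0.654, -0.284], [0.597, -0.313], [0.53, -0.189], [0.589, -0.16]]
   ring [278.2  53.3] [37.3 39.8] [ 0.5772 -0.2073]
   ring [319.7  46.7] [35.6 39.1] [ 0.609 -0.265]
w rack [[0.554, -0.474], [0.53, -0.492], [0.472, -0.487], [0.408, -0.376], [0.472, -0.336]]
   ring [365.8 161.2] [39.4 43.1] [ 0.461  -0.3957]
   ring [402.2 151.3] [33.3 43.7] [ 0.4986 -0.4542]
w tray [[0.599, -0.37], [0.524, -0.405], [0.471, -0.285], [0.544, -0.255]]
w tin [ 0.3889 -0.3255  0.09  ] [ 0.011 -0.023 -0.   ] [-0.022 -0.013  0.   ]
t cruet none
t rack [[0.552, -0.475], [0.487, -0.514], [0.404, -0.381], [0.469, -0.344]]
   ring [283.6 176.7] [19.2 30.3] [ 0.4762 -0.4157]
t tray [[0.595, -0.373], [0.517, -0.406], [0.465, -0.294], [0.541, -0.258]]
t tin [ 0.3459 -0.3338  0.09  ] [ 0.027 -0.048  0.   ] [-0.087 -0.049  0.   ]
```

View pics/c2.png

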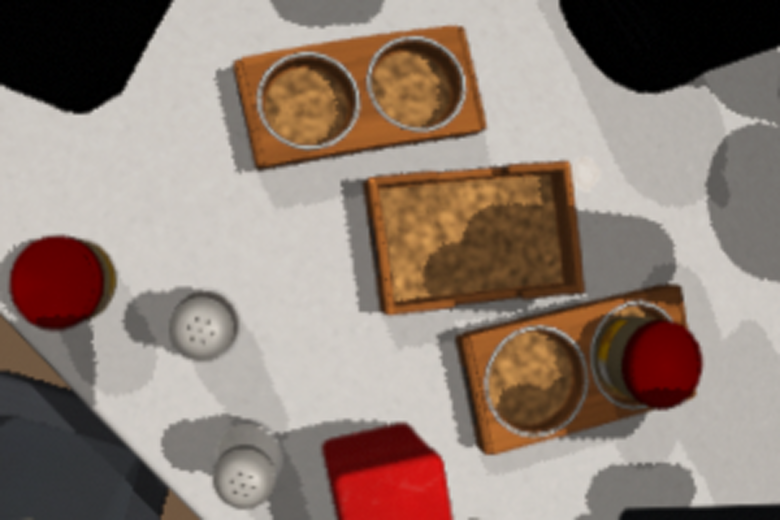

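Measured so far: wells (.577,-.207) and (.609,-.265), 65.9 mm apart (66 expected), yaw -61°. Rack well (.461,-.396). The tin's long axis is at about 29° and the tray yaw about -65°. I'll turn the tool to yaw -61° and hover near shaker 1.

Request:
jog_arm(targets=[[[0,0,0],[0,0,-0.28]],[[0,0,0],[0,0,-0.28]],[[0,0,0],[0,0,-0.28]],[[0,0,0],[0,0,-0.28]],[[0,0,0],[0,0,-0.28]],[[0,0,0],[0,0,-0.28]],[[0,0.03,-0.1],[0,0,-0.28]],[[0,0.03,-0.1],[0,0,-0.28]],[[0,0.03,-0.1],[0,0,-0.28]],[[0,0.03,-0.1],[0,0,-0.083]],[[0,0,0],[0,0,0]],[[0,0,0],[0,0,0]]], grip=-0.35)

```text
time: 3.25
ee_pos: [0.4121, -0.1939, 0.2924]
ee_rot: [0.862, -0.506, -0.0, 0.0]
ft_force: [0.7, -0.4, 0.8]
finger_gap: 0.677
grip_force: 0.0
```

```bash
python3 - <<'E'
from m import *
d=snap('wrist','w3.png');print(d['s']['ee_pos'],d['s']['ee_rot'],d['s']['qpos'].round(2))
pickle.dump(d,open('w3.pkl','wb'))
E
```

```text
[ 0.4121185  -0.19392416  0.29241278] [ 8.62458255e-01 -5.06128049e-01 -3.72398742e-04  1.30683382e-04] [ 1.03  0.17 -0.71  2.01  0.13  1.   -2.38]
```

View pics/w3.png

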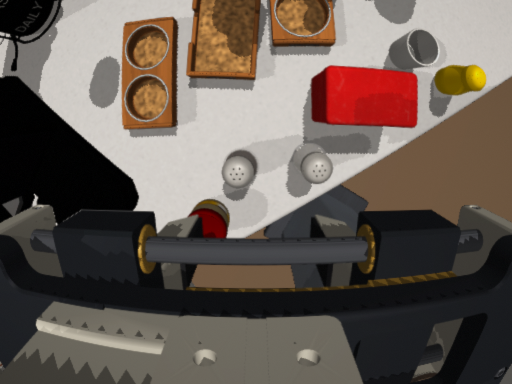

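The shaker domes are at (238,170) and (317,167), with the cruet wells at (148,46) and (148,98). I'll compute refined positions.

```bash
python3 - <<'E'
from m import *
d=pickle.load(open('w3.pkl','rb'))
def circ(d,u,v,w,r0,r1,k=4):
    g=cv2.resize(cv2.cvtColor(d['frame'][v-w:v+w,u-w:u+w],6),None,fx=k,fy=k,interpolation=cv2.INTER_CUBIC)
    c=cv2.HoughCircles(cv2.GaussianBlur(g,(9,9),0),cv2.HOUGH_GRADIENT,1,400,param1=60,param2=8,minRadius=int(r0*k),maxRadius=int(r1*k))
    x,y,r=c[0][0]; return u-w+(x+.5)/k-.5,v-w+(y+.5)/k-.5,r/k
for n,u,v,w,a,b,z in[('s1',238,170,26,14,20,.08),('s2',317,167,26,14,20,.08),('wn',148,98,30,18,27,.028),('wf',148,46,30,18,27,.028)]:
    c=circ(d,u,v,w,a,b); print(n,np.round(c,1),on(d,c[0],c[1],z).round(4))
g=cv2.resize(d['frame'][140:200,205:350],None,fx=5,fy=5,interpolation=cv2.INTER_CUBIC); cv2.imwrite('pics/c3.png',g)
E
```

```text
s1 [237.2 172.   16.1] [ 0.433  -0.1898  0.08  ]
s2 [316.  167.2  16.3] [ 0.3632 -0.2349  0.08  ]
wn [145.8  97.2  22.1] [ 0.5774 -0.2078  0.028 ]
wf [151.2  50.5  25.4] [ 0.6002 -0.2632  0.028 ]
```

View pics/c3.png

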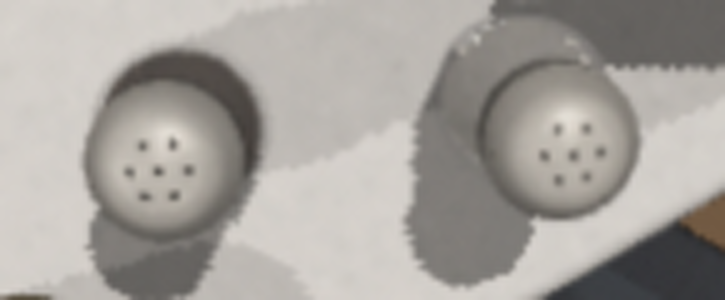

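Request:
jog_arm(targets=[[[0.088,0.016,0],[0,0,0]],[[0,0,-0.15],[0,0,0]],[[0,0,-0.18],[0,0,0]],[[0,0,-0.18],[0,0,0]],[[0,0,-0.13],[0,0,0]],[[0,0,-0.07],[0,0,0]],[[0,0,-0.03],[0,0,0]],[[0,0,0],[0,0,0]],[[0,0,0],[0,0,0]]])

```text
time: 4.2
ee_pos: [0.4359, -0.19, 0.1086]
ee_rot: [0.862, -0.506, 0.001, -0.0]
ft_force: [0.1, 0.1, -0.3]
finger_gap: 0.673
grip_force: 0.0
```

Request:
jog_arm(targets=[[[0,0,0],[0,0,0]],[[0,0,0],[0,0,0]],[[0,0,0],[0,0,0]],[[0,0,0],[0,0,0]],[[0,0,0],[0,0,0]],[[0,0,0],[0,0,0]],[[0,0,0],[0,0,0]],[[0,0,0],[0,0,0]]], grip=1)

```text
time: 5.0
ee_pos: [0.4345, -0.1897, 0.1076]
ee_rot: [0.862, -0.507, 0.0, 0.0]
ft_force: [-2.8, -1.2, 7.0]
finger_gap: 0.407
grip_force: 29.5
```

```bash
python3 - <<'E'
from m import *
d=snap('wrist'); s=snap('side')
a=cv2.resize(d['frame'][130:290,130:390],(780,480),interpolation=cv2.INTER_CUBIC)
cv2.imwrite('pics/w4.png',d['frame']); b=cv2.resize(s['frame'][80:230,110:310],(800,600),interpolation=cv2.INTER_CUBIC); cv2.imwrite('pics/s4.png',b)
print(sensors.sense()['finger_gap'],sensors.sense()['grip_force'],sensors.sense()['ft_force'])
E
```

```text
0.4036723187837829 29.474506152510003 [-2.84406303 -0.37873979  7.14026093]
```

View pics/s4.png

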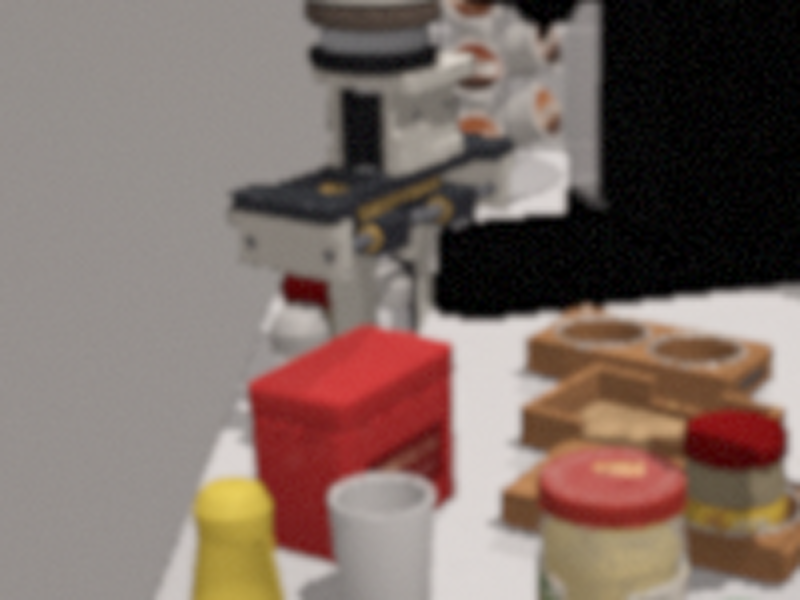

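The dome sits between the fingers, and the narrower gap suggests the body tapers slightly. A small lift will test the grip.

Request:
jog_arm(targets=[[[0,0,0.02],[0,0,0]],[[0,0,0.04],[0,0,0]],[[0,0,0.06],[0,0,0]],[[0,0,0],[0,0,0]],[[0,0,0],[0,0,0]],[[0,0,0],[0,0,0]]])

```text
time: 5.7
ee_pos: [0.4343, -0.1892, 0.1369]
ee_rot: [0.862, -0.506, -0.0, 0.0]
ft_force: [0.1, 0.4, -1.8]
finger_gap: 0.404
grip_force: 29.0
```

```bash
python3 - <<'E'
from m import *
s=snap('side')
b=cv2.resize(s['frame'][130:180,170:230],(720,600),interpolation=cv2.INTER_CUBIC); cv2.imwrite('pics/s5.png',b)
print(sensors.sense()['finger_gap'],sensors.sense()['grip_force'],sensors.sense()['ft_force'],sensors.sense()['moment'])
E
```

```text
0.4041985913310942 28.99438348484182 [-0.82540586  0.4159661  -1.74862225] [ 0.09609916 -0.01599914 -0.02120329]
```

View pics/s5.png

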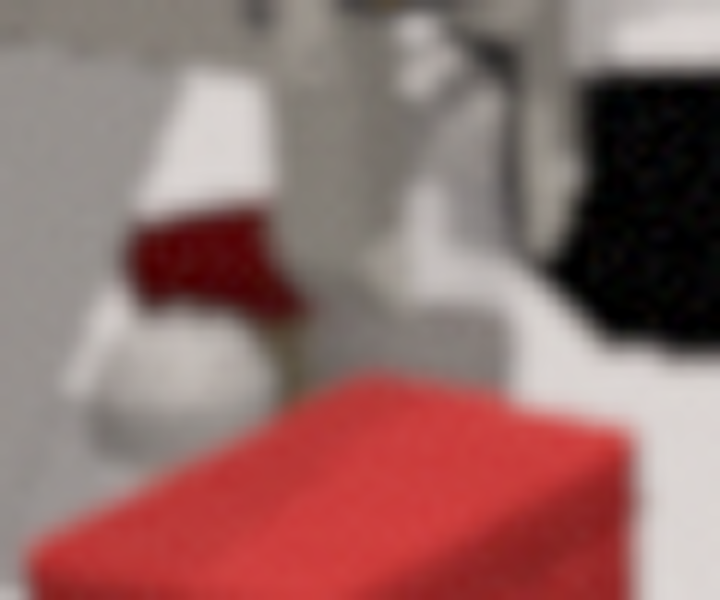

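Held: 1.8 N of load and a stable gap. Before placing I'll check the clearance to the coffee machine's edge, seen in the top view along (205,45)–(165,130).

```bash
python3 - <<'E'
from m import *
t=pickle.load(open('t2.pkl','rb'))
h=cv2.cvtColor(t['frame'],6); m=cv2.inRange(h,0,25)
for c in cv2.findContours(m,0,1)[0]:
    if cv2.contourArea(c)>1500:
        b=cv2.approxPolyDP(c,5,True)[:,0]
        print(b.tolist())
        for z in(0,.15,.3): print(z,[on(t,*map(float,p),z)[:2].round(2).tolist() for p in b])
E
```

```text
[[279, 0], [277, 23], [285, 39], [273, 90], [286, 105], [298, 106], [335, 76], [353, 34], [306, 0]]
0 [[1.0, -0.31], [0.92, -0.32], [0.87, -0.35], [0.72, -0.35], [0.68, -0.39], [0.68, -0.42], [0.79, -0.51], [0.93, -0.54], [1.01, -0.39]]
0.15 [[0.86, -0.33], [0.8, -0.33], [0.76, -0.36], [0.63, -0.36], [0.6, -0.39], [0.61, -0.42], [0.69, -0.49], [0.81, -0.51], [0.88, -0.39]]
0.3 [[0.73, -0.34], [0.68, -0.35], [0.65, -0.37], [0.55, -0.36], [0.53, -0.39], [0.53, -0.41], [0.6, -0.47], [0.69, -0.49], [0.74, -0.39]]
[[229, 0], [231, 33], [242, 43], [236, 45], [268, 49], [272, 0], [238, 0], [240, 8]]
0 [[0.97, -0.17], [0.87, -0.2], [0.84, -0.24], [0.83, -0.22], [0.83, -0.31], [0.99, -0.29], [0.97, -0.2], [0.95, -0.21]]
0.15 [[0.84, -0.21], [0.76, -0.23], [0.74, -0.26], [0.73, -0.25], [0.73, -0.33], [0.86, -0.31], [0.85, -0.23], [0.83, -0.24]]
0.3 [[0.72, -0.25], [0.65, -0.27], [0.63, -0.29], [0.63, -0.28], [0.63, -0.34], [0.73, -0.33], [0.72, -0.27], [0.7, -0.27]]
[[194, 0], [170, 0], [152, 37], [175, 90], [147, 115], [117, 116], [140, 124], [163, 116], [170, 95], [181, 95], [206, 41]]
0 [[0.95, -0.08], [0.94, -0.01], [0.81, 0.01], [0.67, -0.09], [0.58, -0.03], [0.56, 0.04], [0.55, -0.02], [0.59, -0.07], [0.65, -0.08], [0.66, -0.11], [0.83, -0.14]]
0.15 [[0.83, -0.13], [0.82, -0.07], [0.71, -0.06], [0.59, -0.14], [0.52, -0.1], [0.51, -0.03], [0.5, -0.09], [0.53, -0.13], [0.58, -0.13], [0.58, -0.16], [0.73, -0.18]]
0.3 [[0.7, -0.19], [0.7, -0.14], [0.61, -0.13], [0.52, -0.19], [0.46, -0.16], [0.45, -0.11], [0.45, -0.15], [0.47, -0.19], [0.51, -0.19], [0.51, -0.21], [0.62, -0.23]]
```

Clearance is fine, but at yaw -61° the camera side would face the tall black things behind. I'll lift and turn to yaw 105° instead, which keeps the camera on the robot's side.

Request:
jog_arm(targets=[[[0,0,0.12],[0,0,0]],[[0,0,0.12],[0,0,0.28]],[[0,0,0.05],[0,0,0.28]],[[0,0,0],[0,0,0.28]],[[0,0,0],[0,0,0.28]],[[0,0,0],[0,0,0.28]],[[0,0,0],[0,0,0.28]],[[0,0,0],[0,0,0.28]],[[0,0,0],[0,0,0.28]],[[0,0,0],[0,0,0.28]],[[0,0,0],[0,0,0.28]],[[0,0,0],[0,0,0.28]]])

```text
time: 6.95
ee_pos: [0.4342, -0.1891, 0.2092]
ee_rot: [0.962, 0.275, -0.0, -0.0]
ft_force: [-0.1, -0.7, -1.0]
finger_gap: 0.409
grip_force: 29.0
```

Request:
jog_arm(targets=[[[0,0,0],[0,0,0.28]],[[0,0,0],[0,0,0.28]],[[0,0,0],[0,0,0.28]],[[0,0,0],[0,0,0.28]],[[0,0,0],[0,0,0.28]],[[0,0,0],[0,0,0.28]],[[0,0,0],[0,0,0.28]],[[0,0,0],[0,0,0.28]],[[0,0,0],[0,0,0.21]],[[0,0,0],[0,0,0]],[[0,0,0],[0,0,0]]])

```text
time: 8.05
ee_pos: [0.4344, -0.1892, 0.2093]
ee_rot: [0.61, 0.793, 0.0, -0.0]
ft_force: [-0.6, -1.2, -0.6]
finger_gap: 0.404
grip_force: 29.0
```

Request:
jog_arm(targets=[[[0.14,-0.06,0],[0,0,0]],[[0.14,-0.06,0],[0,0,0]],[[0.14,-0.06,0],[0,0,0]],[[0.14,-0.06,0],[0,0,0]],[[0.1,-0.04,0],[0,0,0]],[[0.04,-0.02,0],[0,0,0]],[[0,0,0],[0,0,0]],[[0,0,0],[0,0,0]],[[0,0,0],[0,0,0]]])

```text
time: 8.95
ee_pos: [0.6087, -0.2638, 0.2095]
ee_rot: [0.608, 0.794, -0.0, -0.0]
ft_force: [-0.8, 0.2, -0.6]
finger_gap: 0.406
grip_force: 29.0
```

```bash
python3 - <<'E'
from m import *
d=snap('wrist');s=d['s'];print(s['time'],s['ee_pos'],R.from_quat(s['ee_rot']).as_matrix()[:,[0,2]].round(4),s['qpos'].round(2),s['finger_gap'],s['ft_force'])
t=snap('top')
w=cv2.resize(d['frame'],(448,336)); tt=cv2.resize(t['frame'][70:190,150:270],(336,336),interpolation=cv2.INTER_CUBIC)
cv2.imwrite('pics/p5.png',np.hstack([w,tt])); pickle.dump(d,open('w5.pkl','wb'))
E
```

```text
8.95 [ 0.6087084  -0.2637813   0.20953093] [[-2.595e-01 -1.200e-03]
 [ 9.657e-01 -0.000e+00]
 [ 3.000e-04 -1.000e+00]] [ 0.98  0.77 -0.94  1.57  0.67  1.15  0.15] 0.40574627869536917 [-0.80514665  0.2493148  -0.58247403]
```

View pics/p5.png

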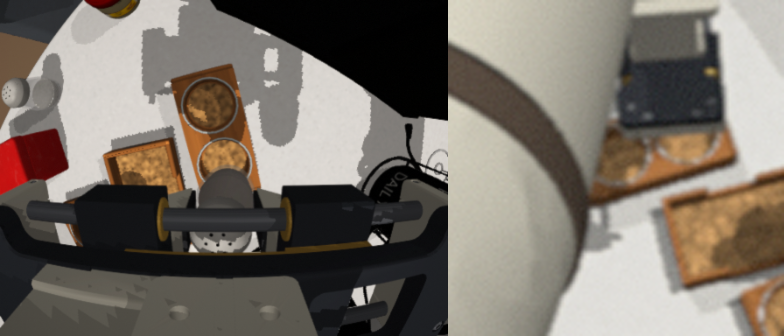

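The shaker hangs over the far well, its underside rim near (256,193) in wrist pixels, with the near well at (240,119). I'll check the in-hand offset and the well again.

```bash
python3 - <<'E'
from m import *
d=pickle.load(open('w5.pkl','rb')); s=d['s']; M=R.from_quat(s['ee_rot']).as_matrix(); p=np.array(s['ee_pos'])
for v in (189,191,193,195):
    P=on(d,255,v,.1025); print(v,'tool xy of front rim mm (ideal x 22)',((M.T@(P-p))*1000).round(1))
K=4
e=dict(d); e['frame']=cv2.resize(d['frame'][60:215,180:310],None,fx=K,fy=K,interpolation=cv2.INTER_CUBIC)
hsv=cv2.cvtColor(e['frame'],40)
m=cv2.inRange(hsv,(0,0,95),(180,75,255)); h=np.zeros_like(m); cs=[c for c in blobs(e,(5,60,40),(25,255,255),3000)]
cs=[c for c in cs if cv2.pointPolygonTest(cv2.convexHull(c),(60*4,59*4),False)>0]; cv2.fillPoly(h,[cv2.convexHull(np.vstack(cs))],255); m&=cv2.erode(h,np.ones((13,13)))
for q in cv2.findContours(m,0,1)[0]:
    q=cv2.convexHull(q)
    if cv2.contourArea(q)>5000:
        el=cv2.fitEllipse(q); c=(np.array(el[0])+.5)/K-.5+[180,60]; print('ring',c.round(1),np.array(el[1])/K,on(d,*c,.028).round(4))
cv2.imwrite('pics/c6.png',e['frame'])
E
```

```text
189 tool xy of front rim mm (ideal x 22) [ 16.   -0.4 107. ]
191 tool xy of front rim mm (ideal x 22) [ 14.6  -0.4 107. ]
193 tool xy of front rim mm (ideal x 22) [ 13.2  -0.4 107. ]
195 tool xy of front rim mm (ideal x 22) [ 11.7  -0.5 107. ]
ring [256.1 187.4] [61.53371429 63.28561401] [ 0.6091 -0.2646  0.028 ]
ring [238.6 120.6] [62.86223984 64.29450226] [ 0.5772 -0.2079  0.028 ]
ring [239.5 116.6] [57.84183121 62.87265396] [ 0.577  -0.2041  0.028 ]
```

View pics/c6.png

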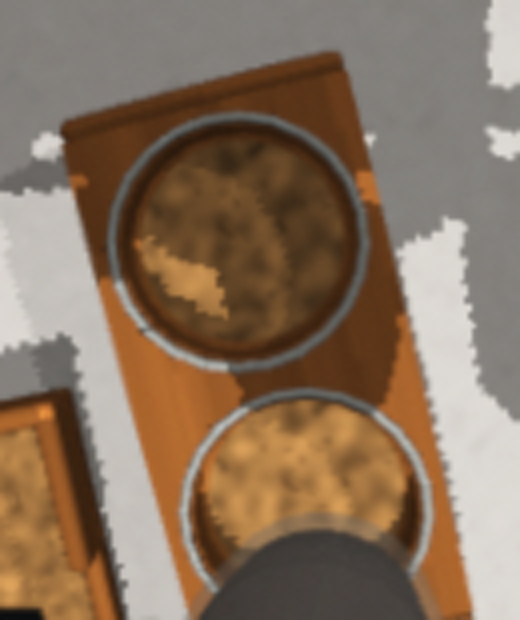

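Well positions are confirmed in a third view. I'll descend to just above the stand and compare the shaker's rim with the collar there.

Request:
jog_arm(targets=[[[0,0,-0.1],[0,0,0]],[[0,0,-0.1],[0,0,0]],[[0,0,-0.05],[0,0,0]],[[0,0,0],[0,0,0]],[[0,0,0],[0,0,0]]])

```text
time: 9.55
ee_pos: [0.6099, -0.2642, 0.1479]
ee_rot: [0.608, 0.794, 0.0, 0.0]
ft_force: [0.5, 0.3, -0.9]
finger_gap: 0.406
grip_force: 29.0
```

```bash
python3 - <<'E'
from m import *
d=snap('wrist');pickle.dump(d,open('w6.pkl','wb'));print(d['s']['ee_pos'])
cv2.imwrite('pics/c7.png',cv2.resize(d['frame'][130:260,190:320],None,fx=4.6,fy=4.6,interpolation=cv2.INTER_CUBIC))
for v in range(190,216,4):
    s=d['s'];print(v,[((R.from_quat(s['ee_rot']).as_matrix().T@(on(d,255,v,z)-s['ee_pos']))*1000).round(1)[0] for z in(.028,.04)])
E
```

```text
[ 0.60987602 -0.26420515  0.14792482]
190 [np.float64(12.1), np.float64(15.1)]
194 [np.float64(9.0), np.float64(12.2)]
198 [np.float64(5.9), np.float64(9.3)]
202 [np.float64(2.8), np.float64(6.4)]
206 [np.float64(-0.3), np.float64(3.4)]
210 [np.float64(-3.5), np.float64(0.4)]
214 [np.float64(-6.7), np.float64(-2.6)]
```

View pics/c7.png

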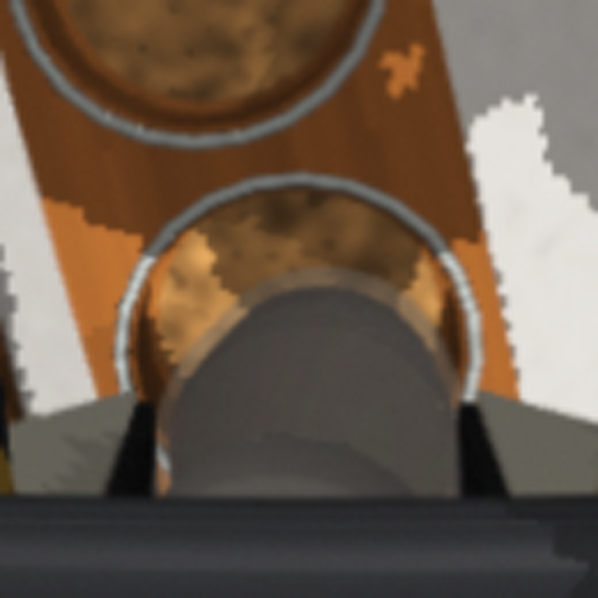

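The rim shows the shaker held about 6 mm off along the tool's -x: glass front at crop y=268, ring centre about (300,350), glass centre about (311,412). I'll shift to correct this, then lower gently.

Request:
jog_arm(targets=[[[-0.012,0.022,0],[0,0,0]],[[0,0,0],[0,0,0]],[[0,0,-0.02],[0,0,0]],[[0,0,-0.02],[0,0,0]],[[0,0,-0.02],[0,0,0]],[[0,0,-0.02],[0,0,0]],[[0,0,0],[0,0,0]],[[0,0,0],[0,0,0]]])

```text
time: 10.4
ee_pos: [0.6065, -0.2587, 0.1269]
ee_rot: [0.608, 0.794, 0.0, -0.0]
ft_force: [0.4, 0.6, -0.4]
finger_gap: 0.403
grip_force: 29.0
```

Request:
jog_arm(targets=[[[0,0,-0.012],[0,0,0]],[[0,0,-0.01],[0,0,0]],[[0,0,-0.006],[0,0,0]],[[0,0,0],[0,0,0]],[[0,0,0],[0,0,0]]])

```text
time: 10.9
ee_pos: [0.6066, -0.2588, 0.1202]
ee_rot: [0.608, 0.794, 0.0, -0.0]
ft_force: [0.4, 0.5, -1.5]
finger_gap: 0.409
grip_force: 29.0
```

Request:
jog_arm(targets=[[[0,0,-0.006],[0,0,0]],[[0,0,-0.006],[0,0,0]],[[0,0,-0.006],[0,0,0]],[[0,0,0],[0,0,0]],[[0,0,0],[0,0,0]]])

```text
time: 11.4
ee_pos: [0.6066, -0.2588, 0.1158]
ee_rot: [0.608, 0.794, -0.0, 0.0]
ft_force: [-0.2, 0.5, -0.1]
finger_gap: 0.402
grip_force: 29.1
```

Request:
jog_arm(targets=[[[0,0,-0.004],[0,0,0]],[[0,0,-0.004],[0,0,0]],[[0,0,0],[0,0,0]],[[0,0,0],[0,0,0]]])

```text
time: 11.8
ee_pos: [0.607, -0.2589, 0.1156]
ee_rot: [0.608, 0.794, -0.0, 0.001]
ft_force: [-3.8, 0.6, 10.2]
finger_gap: 0.403
grip_force: 29.7
```

Floor contact at the expected height (.008 + .1076), so I'll release and retreat.

Request:
jog_arm(targets=[[[0,0,0.004],[0,0,0]],[[0,0,0],[0,0,0]],[[0,0,0],[0,0,0]],[[0,0,0],[0,0,0]],[[0,0,0.04],[0,0,0]],[[0,0,0.1],[0,0,0]],[[0,0,0.18],[0,0,0]],[[0,0,0.18],[0,0,0]],[[-0.12,0.1,0.1],[0,0,0]],[[-0.12,0.1,0],[0,0,0]],[[0,0,0],[0,0,0]],[[0,0,0],[0,0,0]]], grip=-0.35)

```text
time: 13.0
ee_pos: [0.5463, -0.2087, 0.2656]
ee_rot: [0.608, 0.794, -0.001, 0.001]
ft_force: [0.6, -0.9, 0.6]
finger_gap: 0.675
grip_force: 0.0
```

```bash
python3 - <<'E'
from m import *
d=snap('wrist','w8.png');pickle.dump(d,open('w8.pkl','wb'));print(d['s']['time'],d['s']['ee_pos'])
E
```

```text
13.0 [ 0.54626248 -0.20873147  0.26559909]
```

Request:
jog_arm(targets=[[[-0.17,-0.05,0.0],[0,0,0]],[[-0.17,-0.05,0],[0,0,0]],[[-0.17,-0.05,0],[0,0,0]],[[-0.14,-0.05,0],[0,0,0]],[[-0.05,-0.02,0],[0,0,0]],[[0,0,0],[0,0,0]],[[0,0,0],[0,0,0]]])

```text
time: 13.75
ee_pos: [0.3726, -0.2647, 0.2652]
ee_rot: [0.609, 0.793, 0.001, 0.001]
ft_force: [-0.0, -0.2, -0.3]
finger_gap: 0.675
grip_force: 0.0
```

```bash
cat >> m.py <<'E'
def circ(d,u,v,w,r0,r1,k=4,p=60):
    u,v=int(u),int(v); g=cv2.resize(cv2.cvtColor(d['frame'][v-w:v+w,u-w:u+w],6),None,fx=k,fy=k,interpolation=cv2.INTER_CUBIC)
    c=cv2.HoughCircles(cv2.GaussianBlur(g,(9,9),0),cv2.HOUGH_GRADIENT,1,400,param1=p,param2=8,minRadius=int(r0*k),maxRadius=int(r1*k))
    if c is None: return None
    x,y,r=c[0][0]; return u-w+(x+.5)/k-.5,v-w+(y+.5)/k-.5,r/k
def proj(d,P):
    f=192/np.tan(np.radians(d['vertical_fov'])/2); s=d['s']
    if 'hand_eye' in d:
        H=np.array(d['hand_eye']); p=R.from_quat(s['ee_rot']).as_matrix().T@(np.array(P)-s['ee_pos']); c=H[:3,:3].T@(p-H[:3,3])
        r=np.hypot(c[0],c[1]); t=np.arctan2(r,c[2]); return np.array([d['cx'],d['cy']])+f*t*c[:2]/r
    c=R.from_quat(d['orientation']).as_matrix().T@(np.array(P)-d['xyz']); return np.array([d['cx'],d['cy']])+f*c[:2]/c[2]
E
python3 - <<'E'
from m import *
d=snap('wrist','w9.png');pickle.dump(d,open('w9.pkl','wb'));t=snap('top','t9.png');pickle.dump(t,open('t9.pkl','wb'));print(d['s']['time'],d['s']['ee_pos'],d['s']['qpos'].round(2))
u=proj(d,(.3632,-.2348,.08)); print(u)
c=circ(d,*u,28,14,22); print(c,on(d,c[0],c[1],.08).round(4))
# dark holes: local minima
x,y=np.round(c[:2]).astype(int); g=cv2.cvtColor(d['frame'],6)[y-14:y+15,x-14:x+15].astype(np.uint8)
b=cv2.morphologyEx(cv2.resize(g,None,fx=4,fy=4,interpolation=2),cv2.MORPH_BLACKHAT,np.ones((21,21))); m=(b>25).astype(np.uint8)
n,l,st,ce=cv2.connectedComponentsWithStats(m); print([(s[4],(np.round((q+.5)/4-.5-14,1)+[x,y]).tolist()) for s,q in zip(st[1:],ce[1:]) if s[4]>20])
for n,P in('s2',(.3632,-.2348,.08)),('placed',(.609,-.2646,.088)):
    u=proj(t,P); c=circ(t,*u,14,5,9); print(n,u,c,on(t,c[0],c[1],P[2]).round(4) if c else 0)
E
```

```text
13.75 [ 0.37258926 -0.26471199  0.2651983 ] [ 1.58  0.38 -1.21  2.03  0.42  1.01  0.43]
[253.927528   153.08566266]
(np.float32(251.5), np.float32(151.25), np.float32(18.325)) [ 0.3605 -0.2337  0.08  ]
[(np.int32(42), [251.1, 136.8]), (np.int32(92), [253.2, 146.4]), (np.int32(61), [237.8, 148.3]), (np.int32(68), [246.9, 148.4]), (np.int32(77), [258.1, 150.8]), (np.int32(41), [266.3, 153.3]), (np.int32(89), [251.5, 152.8]), (np.int32(87), [245.3, 154.7]), (np.int32(24), [237.8, 156.6]), (np.int32(92), [256.5, 157.4]), (np.int32(102), [250.2, 159.2]), (np.int32(37), [266.0, 159.3]), (np.int32(186), [262.3, 163.8]), (np.int32(60), [250.5, 165.2])]
s2 [198.26870147 203.28796059] None 0
placed [232.69948565 105.53990408] (np.float32(219.75), np.float32(101.0), np.float32(8.025)) [ 0.6148 -0.2317  0.088 ]
```

```bash
python3 - <<'E'
from m import *
a=pickle.load(open('w3.pkl','rb'));b=pickle.load(open('w9.pkl','rb'));w2=pickle.load(open('w2.pkl','rb'))
print(tri(ray(a,319.4,170.6),ray(b,251.5,152.8)), on(a,319.4,170.6,.09),on(b,251.5,152.8,.09))
print('s1',on(a,236.2,173.6,.09))
# w2 crop holes: s1 (200,328)/2.6, s2 (243,484)/2.6
print(on(w2,160+200/2.6-.3,15+328/2.6-.3,.09),on(w2,160+243/2.6-.3,15+484/2.6-.3,.09))
for z in(.05,.06,.07,.075,.08,.085,.09,.1): print(z,proj(b,(.3605,-.2337,z)).round(1))
E
```

```text
(array([ 0.36070093, -0.23407196,  0.08923427]), np.float64(0.00019097972913555388)) [ 0.36086595 -0.23419513  0.09      ] [ 0.36073465 -0.2338949   0.09      ]
s1 [ 0.43353183 -0.1897748   0.09      ]
[ 0.43457867 -0.18915934  0.09      ] [ 0.36186148 -0.23426652  0.09      ]
0.05 [251.8 147.9]
0.06 [251.7 148.9]
0.07 [251.6 150. ]
0.075 [251.5 150.6]
0.08 [251.5 151.2]
0.085 [251.4 151.9]
0.09 [251.3 152.5]
0.1 [251.1 153.9]
```

s2 triangulates to (.3607,-.2340) at height .0892, as it should. Now I'll grasp it.

Request:
jog_arm(targets=[[[-0.048,0.123,0],[0,0,0]],[[0,0,-0.1],[0,0,0]],[[0,0,-0.18],[0,0,0]],[[0,0,-0.15],[0,0,0]],[[0,0,-0.12],[0,0,0]],[[0,0,-0.06],[0,0,0]],[[0,0,-0.022],[0,0,0]],[[0,0,0],[0,0,0]],[[0,0,0],[0,0,0]]])

```text
time: 14.75
ee_pos: [0.3608, -0.2329, 0.1074]
ee_rot: [0.608, 0.794, 0.0, 0.001]
ft_force: [1.3, 1.0, -0.3]
finger_gap: 0.676
grip_force: 0.0
```

Request:
jog_arm(targets=[[[0,0,0],[0,0,0]],[[0,0,0],[0,0,0]],[[0,0,0],[0,0,0]],[[0,0,0],[0,0,0]],[[0,0,0],[0,0,0]],[[0,0,0],[0,0,0]],[[0,0,0],[0,0,0]]], grip=1)

```text
time: 15.45
ee_pos: [0.3598, -0.2334, 0.107]
ee_rot: [0.609, 0.794, -0.0, 0.0]
ft_force: [0.2, 0.2, 5.2]
finger_gap: 0.402
grip_force: 30.1
```

Request:
jog_arm(targets=[[[0,0,0.03],[0,0,0]],[[0,0,0.08],[0,0,0]],[[0,0,0.14],[0,0,0]],[[0,0,0.16],[0,0,0]],[[0.15,0.02,0],[0,0,0]],[[0.18,0.02,0],[0,0,0]],[[0.18,0.02,0],[0,0,0]],[[0.18,0.02,0],[0,0,0]],[[0.12,0.02,0],[0,0,0]],[[0.05,0.01,0],[0,0,0]],[[0,0,0],[0,0,0]],[[0,0,0],[0,0,0]]])

```text
time: 16.65
ee_pos: [0.5732, -0.2056, 0.2087]
ee_rot: [0.608, 0.794, -0.001, -0.001]
ft_force: [0.3, 0.0, -1.7]
finger_gap: 0.402
grip_force: 29.6
```

```bash
python3 - <<'E'
from m import *
d=snap('wrist','w10.png');pickle.dump(d,open('w10.pkl','wb'));s=d['s'];print(s['time'],s['ee_pos'],s['finger_gap'],s['ft_force'])
print('well px',proj(d,(.5773,-.208,.028)),'expected underside front',proj(d,s['ee_pos']+R.from_quat(s['ee_rot']).as_matrix()@[.022,0,.107]))
g=cv2.cvtColor(d['frame'],6); print(g[160:230:2,255].tolist())
E
```

```text
16.65 [ 0.57315139 -0.20555968  0.20868865] 0.4021173882050267 [ 0.29012036  0.04464259 -1.68013802]
well px [259.71493034 190.29444667] expected underside front [255.63718198 180.62433471]
[106, 79, 102, 101, 111, 146, 162, 156, 168, 145, 119, 107, 129, 125, 120, 132, 126, 117, 134, 139, 137, 135, 132, 134, 136, 134, 136, 137, 136, 136, 136, 134, 75, 69, 71]
```

```bash
python3 - <<'E'
from m import *
s0=cv2.imread('pics/side0.png'); s=snap('side','s10.png'); t2=pickle.load(open('t2.pkl','rb')); t9=pickle.load(open('t9.pkl','rb'))
for nm,d,old in('side',s,s0),('top9',t9,t2['frame']):
    df=cv2.absdiff(d['frame'],old).max(2)
    for z in(.03,.05,.07,.09): print(nm,z,'well axis px',proj(d,(.609,-.2646,z)).round(1))
    u=proj(d,(.609,-.2646,.06)).astype(int)
    print((df[u[1]-22:u[1]+22:2,u[0]-22:u[0]+22:2]//10))
E
```

```text
side 0.03 well axis px [283.7 165.4]
side 0.05 well axis px [283.9 157.7]
side 0.07 well axis px [284.1 149.9]
side 0.09 well axis px [284.4 141.9]
[[15 16 16 14  3  0  0  1  0  0  0  0  0  1  0  0  1  0  0  0  0  1]
 [16 15 15 11  1  1  0  0  0  1  0  0  0  0  0  0  0  0  0  1  0  0]
 [15 14 12  5  1  0  0  0  0  0  0  0  0  0  1  1  0  0  0  0  0  0]
 [ 7  6  3  0  0  0  0  0  0  3  5  5  1  1  0  0  0  0  1  0  0  0]
 [ 0  0  0  0  0  0  0  1  9 13 16 16 13  6  0  0  0  0  1  0  0  0]
 [ 0  0  1  0  0  1  1  7 15 18 19 20 19 14  3  0  0  0  1  0  0  0]
 [ 0  0  0  0  0  0  4 12 16 17 17 18 17 16  8  0  0  0  0  0  0  0]
 [ 0  0  0  0  0  1  3 11 14 15 17 17 17 16  8  0  0  1  0  0  0  0]
 [ 0  0  1  0  0  0  4 10 11 12 14 14 14 13  6  1  0  0  0  0  0  0]
 [ 0  0  0  1  0  0  6 13 12 12 12 14 14 14  7  0  0  0  0  0  1  1]
 [ 0  0  0  1  0  0  7 17 18 17 17 17 16 15  7  0  0  0  0  0  0  0]
 [ 0  0  0  0  0  0  5 14 12 10 10  9  7  3  0  0  0  0  0  0  0  0]
 [ 0  0  0  0  0  0  0  1  0  1  1  1  2  2  0  0  0  0  0  0  0  0]
 [ 0  0  0  0  0  0  1  3  2  2  2  2  3  2  1  0  0  0
[... 1533 characters left out ...]
 1  1  0]
 [14 12 11 11  9  8  7  5  5  7  5  4  5  5  4  1  1  1  1  1  1  0]
 [12 11 10  7  5  5  4  3  1  7  9 10  8 10  6  2  0  0  1  1  1  0]
 [ 3  3  4  4  5  5  5  3  2 11  9  9 10 10  8  2  0  1  1  1  1  0]
 [ 3  3  4  2  6  6  6  3  1 11 10 11 12 11  8  2  1  0  1  1  1  0]
 [ 6  5  4  2  4  7  4  2  1  9 13 12 10 10  9  3  1  1  0  1  1  1]
 [ 0  1  5  4  3  5  4  3  1  9 13 11 11 11  6  3  2  1  0  1  1  1]
 [ 0  1  6  6  6  7  7  7  6  6 13 13 12  8  4  3  3  2  1  1  1  1]
 [ 0  0  5  5  6 11 11 11 11  0  8  8  5  4  3  2  3  2  1  0  0  1]
 [ 0  1  8 10  5  8 12 12 13  3  2  2  2  2  2  2  1  1  0  0  1  1]
 [ 0  0  6 10  4  7 12 13 12  4  1  2  2  1  0  1  0  0  1  1  1  1]]
```

The side difference shows shaker 1 upright and seated: top at row ≈137.5 (138.7 expected), column within about 1 px. Next I'll lower shaker 2 into the near well.

Request:
jog_arm(targets=[[[0.01,0,-0.09],[0,0,0]],[[0,0,-0.09],[0,0,0]],[[0,0,-0.06],[0,0,0]],[[0,0,-0.02],[0,0,0]],[[0,0,-0.02],[0,0,0]],[[0,0,0],[0,0,0]],[[0,0,0],[0,0,0]]])

```text
time: 17.45
ee_pos: [0.5776, -0.2056, 0.14]
ee_rot: [0.608, 0.794, 0.0, 0.001]
ft_force: [-0.3, 0.4, -2.0]
finger_gap: 0.4
grip_force: 29.6
```

Request:
jog_arm(targets=[[[0,0,-0.015],[0,0,0]],[[0,0,-0.015],[0,0,0]],[[0,0,0],[0,0,0]],[[0,0,0],[0,0,0]]])

```text
time: 17.85
ee_pos: [0.577, -0.2055, 0.1316]
ee_rot: [0.608, 0.794, -0.0, -0.0]
ft_force: [-0.4, 0.1, -1.1]
finger_gap: 0.401
grip_force: 29.6
```

Request:
jog_arm(targets=[[[0,0,-0.015],[0,0,0]],[[0,0,-0.015],[0,0,0]],[[0,0,-0.015],[0,0,0]],[[0,0,-0.008],[0,0,0]],[[0,0,0],[0,0,0]],[[0,0,0],[0,0,0]]])

```text
time: 18.45
ee_pos: [0.5771, -0.2055, 0.1184]
ee_rot: [0.608, 0.794, 0.0, -0.0]
ft_force: [-0.3, 0.8, -1.5]
finger_gap: 0.4
grip_force: 29.6
```

Request:
jog_arm(targets=[[[0,0,-0.005],[0,0,0]],[[0,0,-0.005],[0,0,0]],[[0,0,-0.003],[0,0,0]],[[0,0,0],[0,0,0]],[[0,0,0],[0,0,0]]])

```text
time: 18.95
ee_pos: [0.5771, -0.2056, 0.1152]
ee_rot: [0.608, 0.794, 0.0, 0.0]
ft_force: [0.2, 0.6, -1.5]
finger_gap: 0.398
grip_force: 29.6
```

Request:
jog_arm(targets=[[[0,0,-0.004],[0,0,0]],[[0,0,-0.003],[0,0,0]],[[0,0,0],[0,0,0]],[[0,0,0],[0,0,0]]])

```text
time: 19.35
ee_pos: [0.5774, -0.2057, 0.115]
ee_rot: [0.608, 0.794, -0.0, 0.001]
ft_force: [-3.8, 0.3, 9.3]
finger_gap: 0.399
grip_force: 30.4
```

Floor contact at the right height again. Release, lift, and look at the jar.

Request:
jog_arm(targets=[[[0,0,0.005],[0,0,0]],[[0,0,0],[0,0,0]],[[0,0,0],[0,0,0]],[[0,0,0],[0,0,0]],[[0,0,0.05],[0,0,0]],[[0,0,0.1],[0,0,0]],[[0,0,0.18],[0,0,0]],[[0,0,0.18],[0,0,0]],[[-0.14,0.06,0.1],[0,0,0]],[[-0.17,0.07,0],[0,0,0]],[[-0.17,0.07,0],[0,0,0]],[[-0.08,0.06,0],[0,0,0]]], grip=-0.35)

```text
time: 20.55
ee_pos: [0.4336, -0.1395, 0.267]
ee_rot: [0.608, 0.794, -0.002, -0.001]
ft_force: [-0.7, -0.3, 0.6]
finger_gap: 0.676
grip_force: 0.0
```

Request:
jog_arm(targets=[[[0,0,0],[0,0,0]],[[0,0,0],[0,0,0]]], grip=-0.55)

```text
time: 20.75
ee_pos: [0.4375, -0.141, 0.2681]
ee_rot: [0.608, 0.794, -0.0, 0.001]
ft_force: [0.4, -0.2, 0.4]
finger_gap: 0.766
grip_force: 0.0
```

```bash
python3 - <<'E'
from m import *
w2=pickle.load(open('w2.pkl','rb'))
d=snap('wrist','w11.png');pickle.dump(d,open('w11.pkl','wb'));s=d['s'];print(s['time'],s['ee_pos'],s['finger_gap'],s['qpos'].round(2))
def cap(d,V):
    for c in blobs(d,(0,150,V),(8,255,255),100,(172,150,V),(180,255,255)):
        (x,y),r=cv2.minEnclosingCircle(c); m=cv2.moments(c); el=cv2.fitEllipse(cv2.convexHull(c))
        print(V,cv2.contourArea(c),np.round([x,y,r],1),np.round([m['m10']/m['m00'],m['m01']/m['m00']],1),np.round(el[1],1),on(d,*el[0],.058).round(4),on(d,*el[0],.054).round(4))
cap(w2,60);print();cap(d,60)
E
```

```text
20.75 [ 0.43745259 -0.14096654  0.26811672] 0.7662390330147397 [ 1.26  0.37 -1.19  2.02  0.41  1.01  0.14]
60 2333.0 [309.  211.   35.4] [310.4 209.3] [53.7 69.6] [ 0.3626 -0.3236  0.058 ] [ 0.3615 -0.3247  0.054 ]
60 579.5 [416.2 153.9  15.9] [415.6 153.1] [27.  32.8] [ 0.5    -0.4617  0.058 ] [ 0.5002 -0.4641  0.054 ]
60 896.5 [181. 123.  18.] [181.1 122.6] [34.4 35.6] [ 0.434  -0.1024  0.058 ] [ 0.4336 -0.1015  0.054 ]

60 271.5 [191.  278.5  14.6] [190.3 280.6] [19.7 34.9] [ 0.3943 -0.282   0.058 ] [ 0.3939 -0.2847  0.054 ]
60 1966.0 [261.5 141.3  25.6] [261.6 141.5] [50.7 51. ] [ 0.4329 -0.101   0.058 ] [ 0.4331 -0.1013  0.054 ]
```

Jar at (.433,-.1015), with both views agreeing within 1.5 mm. Grasp at cap height.

Request:
jog_arm(targets=[[[-0.018,0.158,0],[0,0,0]],[[0,0,-0.12],[0,0,0]],[[0,0,-0.18],[0,0,0]],[[0,0,-0.18],[0,0,0]],[[0,0,-0.13],[0,0,0]],[[0,0,-0.07],[0,0,0]],[[0,0,-0.024],[0,0,0]],[[0,0,0],[0,0,0]],[[0,0,0],[0,0,0]]])

```text
time: 21.7
ee_pos: [0.4339, -0.101, 0.0919]
ee_rot: [0.608, 0.794, 0.001, 0.001]
ft_force: [0.5, -0.2, 0.1]
finger_gap: 0.776
grip_force: 0.0
```

Request:
jog_arm(targets=[[[0,0,0],[0,0,0]],[[0,0,0],[0,0,0]],[[0,0,0],[0,0,0]],[[0,0,0],[0,0,0]],[[0,0,0],[0,0,0]],[[0,0,0],[0,0,0]]], grip=1)

```text
time: 22.3
ee_pos: [0.4332, -0.1014, 0.0919]
ee_rot: [0.609, 0.794, -0.0, 0.001]
ft_force: [-0.2, 0.0, 6.8]
finger_gap: 0.563
grip_force: 30.0
```

Request:
jog_arm(targets=[[[0,0,0.04],[0,0,0]],[[0,0,0.12],[0,0,0]],[[0,0,0.18],[0,0,0]],[[0,0,0.18],[0,0,0]],[[0.02,-0.15,0.04],[0,0,0]],[[0.02,-0.19,0],[0,0,0]],[[0.02,-0.19,0],[0,0,0]],[[0.02,-0.19,0],[0,0,0]],[[0.02,-0.19,0],[0,0,0]],[[0.02,-0.19,0],[0,0,0]],[[0.02,-0.19,0],[0,0,0]],[[0.02,-0.08,0],[0,0,0]]])

```text
time: 23.5
ee_pos: [0.4704, -0.4495, 0.2308]
ee_rot: [0.611, 0.792, -0.001, -0.0]
ft_force: [-0.3, 0.3, -0.8]
finger_gap: 0.563
grip_force: 30.0
```

Request:
jog_arm(targets=[[[0,0,0],[0,0,0]],[[0,0,0],[0,0,0]]])

```text
time: 23.7
ee_pos: [0.4724, -0.4428, 0.2311]
ee_rot: [0.609, 0.794, 0.001, -0.001]
ft_force: [-0.1, 0.6, -0.8]
finger_gap: 0.564
grip_force: 30.0
```

```bash
cat >> m.py <<'E'
def rings(d,u,v,w,z,K=4,amin=5000):
    u,v=int(u),int(v); u0,v0=max(u-w,0),max(v-w,0)
    e=dict(d); e['frame']=cv2.resize(d['frame'][v0:v+w,u0:u+w],None,fx=K,fy=K,interpolation=cv2.INTER_CUBIC)
    hsv=cv2.cvtColor(e['frame'],40); m=cv2.inRange(hsv,(0,0,95),(180,75,255)); h=np.zeros_like(m)
    cs=[c for c in blobs(e,(5,60,40),(25,255,255),3000)]
    cs=[c for c in cs if cv2.pointPolygonTest(cv2.convexHull(c),((u-u0)*4.,(v-v0)*4.),False)>0]
    cv2.fillPoly(h,[cv2.convexHull(np.vstack(cs))],255); m&=cv2.erode(h,np.ones((13,13)))
    for q in cv2.findContours(m,0,1)[0]:
        q=cv2.convexHull(q)
        if cv2.contourArea(q)>amin and len(q)>5:
            el=cv2.fitEllipse(q); c=(np.array(el[0])+.5)/K-.5+[u0,v0]; print('ring',c.round(1),(np.array(el[1])/K).round(1),on(d,*c,z).round(4))
E
python3 - <<'E'
from m import *
d=snap('wrist','w12.png');pickle.dump(d,open('w12.pkl','wb'));s=d['s'];print(s['time'],s['ee_pos'],s['finger_gap'],s['qpos'].round(2),s['ft_force'])
u=proj(d,(.461,-.396,.024)); print(u); rings(d,*u,60,.024)
E
```

```text
23.7 [ 0.47237981 -0.44282553  0.23105106] 0.5639865182603455 [ 1.35  0.72 -0.95  1.6   0.63  1.15  0.51] [-0.08664654  0.60900767 -0.78784453]
[256.79659103 134.34808663]
ring [279.  193.9] [49.2 60.5] [ 0.4996 -0.4498  0.024 ]
ring [256.6 134.6] [70.1 70.6] [ 0.4609 -0.3963  0.024 ]
```

The rack well is confirmed at (.461,-.396). Now lower the jar.

Request:
jog_arm(targets=[[[-0.046,0.186,0],[0,0,0]],[[0,0,-0.12],[0,0,0]],[[0,0,-0.15],[0,0,0]],[[0,0,-0.1],[0,0,0]],[[0,0,-0.05],[0,0,0]],[[0,0,-0.016],[0,0,0]],[[0,0,0],[0,0,0]],[[0,0,0],[0,0,0]]])

```text
time: 24.55
ee_pos: [0.4621, -0.3972, 0.1237]
ee_rot: [0.608, 0.794, 0.0, 0.001]
ft_force: [0.4, 0.8, -0.6]
finger_gap: 0.567
grip_force: 30.0
```

Request:
jog_arm(targets=[[[0,0,-0.02],[0,0,0]],[[0,0,-0.02],[0,0,0]],[[0,0,-0.015],[0,0,0]],[[0,0,0],[0,0,0]],[[0,0,0],[0,0,0]]])

```text
time: 25.05
ee_pos: [0.4611, -0.397, 0.1083]
ee_rot: [0.608, 0.794, 0.0, -0.0]
ft_force: [0.7, -0.2, -0.7]
finger_gap: 0.562
grip_force: 30.0
```

Request:
jog_arm(targets=[[[0,0,-0.012],[0,0,0]],[[0,0,-0.01],[0,0,0]],[[0,0,-0.008],[0,0,0]],[[0,0,0],[0,0,0]],[[0,0,0],[0,0,0]]])

```text
time: 25.55
ee_pos: [0.4611, -0.397, 0.1009]
ee_rot: [0.608, 0.794, 0.0, -0.0]
ft_force: [0.1, 0.4, -0.4]
finger_gap: 0.565
grip_force: 30.0
```

Request:
jog_arm(targets=[[[0,0,-0.004],[0,0,0]],[[0,0,-0.003],[0,0,0]],[[0,0,0],[0,0,0]],[[0,0,0],[0,0,0]]])

```text
time: 25.95
ee_pos: [0.4614, -0.3971, 0.1]
ee_rot: [0.608, 0.794, -0.0, 0.0]
ft_force: [-2.1, 0.6, 5.5]
finger_gap: 0.563
grip_force: 30.0
```

Seated at the expected height. I'll release, lift, and turn to yaw 29° to look at the tin.

Request:
jog_arm(targets=[[[0,0,0.004],[0,0,0]],[[0,0,0],[0,0,0]],[[0,0,0],[0,0,0]],[[0,0,0.04],[0,0,0]],[[0,0,0.12],[0,0,0]],[[0,0,0.18],[0,0,0]],[[0,0,0.18],[0,0,0]],[[0,0,0.18],[0,0,-0.28]],[[0,0,0.1],[0,0,-0.28]],[[-0.1,0.03,0],[0,0,-0.28]],[[-0.15,0.04,0],[0,0,-0.28]],[[-0.15,0.04,0],[0,0,-0.28]]], grip=-0.6)

```text
time: 27.15
ee_pos: [0.3606, -0.3687, 0.3008]
ee_rot: [0.854, 0.521, 0.0, 0.0]
ft_force: [-0.6, -0.8, 0.7]
finger_gap: 0.8
grip_force: 0.0
```

Request:
jog_arm(targets=[[[-0.15,0.04,0],[0,0,-0.28]],[[-0.07,0.03,0],[0,0,-0.28]],[[0,0,0],[0,0,-0.28]],[[0,0,0],[0,0,-0.28]],[[0,0,0],[0,0,0]],[[0,0,0],[0,0,0]]], grip=-1)

```text
time: 27.75
ee_pos: [0.3064, -0.3518, 0.3006]
ee_rot: [0.967, 0.256, -0.0, 0.0]
ft_force: [-0.3, 0.6, -0.2]
finger_gap: 0.999
grip_force: 0.0
```

```bash
python3 - <<'E'
from m import *
d=snap('wrist','w13.png');pickle.dump(d,open('w13.pkl','wb'));s=d['s'];print(s['time'],s['ee_pos'],s['ee_rot'],s['finger_gap'],s['qpos'].round(2))
h=cv2.cvtColor(d['frame'],40); K=4
e=dict(d); e['frame']=cv2.resize(d['frame'],None,fx=K,fy=K,interpolation=cv2.INTER_CUBIC)
for V in(100,150,180,200,215):
  for c in blobs(e,(0,170,V),(8,255,255),16000,(174,170,V),(180,255,255)):
    b=(cv2.boxPoints(cv2.minAreaRect(c))+.5)/K-.5; P=np.array([on(d,*p,.09) for p in b])
    a1,a2=P[1]-P[0],P[2]-P[1]; print(V,cv2.contourArea(c)/16,P.mean(0).round(4),np.linalg.norm(a1).round(4),np.degrees(np.arctan2(a1[1],a1[0])).round(1),np.linalg.norm(a2).round(4),np.degrees(np.arctan2(a2[1],a2[0])).round(1), b.round(0).tolist())
E
```

```text
27.75 [ 0.3064321  -0.3518004   0.30063612] [ 9.66561535e-01  2.56434596e-01 -1.16229174e-05  3.10682187e-04] 0.998840158940296 [ 1.58  0.21 -0.87  1.97  0.19  1.04 -0.43]
100 5775.90625 [ 0.3489 -0.3311  0.09  ] 0.0596 -60.1 0.1045 -149.5 [[230.0, 84.0], [289.0, 84.0], [289.0, 184.0], [230.0, 184.0]]
100 1048.0 [ 0.4552 -0.3886  0.09  ] 0.0426 -26.4 0.0408 -116.8 [[332.0, 70.0], [363.0, 51.0], [383.0, 84.0], [351.0, 103.0]]
150 4967.5 [ 0.3491 -0.3314  0.09  ] 0.1043 29.1 0.0588 -60.1 [[231.0, 184.0], [231.0, 84.0], [289.0, 84.0], [289.0, 184.0]]
180 4812.34375 [ 0.3495 -0.3318  0.09  ] 0.0578 -60.1 0.1037 -149.5 [[232.0, 84.0], [289.0, 84.0], [289.0, 184.0], [232.0, 184.0]]
200 4562.8125 [ 0.3497 -0.3316  0.09  ] 0.0558 -60.1 0.1015 -149.5 [[233.0, 85.0], [288.0, 85.0], [288.0, 183.0], [233.0, 183.0]]
215 1101.46875 [ 0.3393 -0.3488  0.09  ] 0.0633 29.0 0.0355 -60.5 [[252.0, 181.0], [253.0, 120.0], [288.0, 121.0], [287.0, 181.0]]
```

The tin is at (.349,-.331), long axis 29.6°, measuring 60×105 mm, which matches. Grasp it.

Request:
jog_arm(targets=[[[0.17,0.082,0],[0,0,0]],[[0,0,-0.1],[0,0,0]],[[0,0,-0.18],[0,0,0]],[[0,0,-0.18],[0,0,0]],[[0,0,-0.15],[0,0,0]],[[0,0,-0.1],[0,0,0]],[[0,0,-0.05],[0,0,0]],[[0,0,-0.014],[0,0,0]],[[0,0,0],[0,0,0]],[[0,0,0],[0,0,0]]])

```text
time: 28.8
ee_pos: [0.3495, -0.3322, 0.108]
ee_rot: [0.967, 0.254, 0.001, 0.001]
ft_force: [-0.1, -0.9, 0.2]
finger_gap: 1.002
grip_force: 0.0
```

Request:
jog_arm(targets=[[[0,0,0],[0,0,0]],[[0,0,0],[0,0,0]],[[0,0,0],[0,0,0]],[[0,0,0],[0,0,0]],[[0,0,0],[0,0,0]],[[0,0,0],[0,0,0]]], grip=1)

```text
time: 29.4
ee_pos: [0.3487, -0.3318, 0.107]
ee_rot: [0.967, 0.254, 0.0, 0.0]
ft_force: [-0.3, -0.4, 4.0]
finger_gap: 0.669
grip_force: 29.9
```

Request:
jog_arm(targets=[[[0,0,0.04],[0,0,0]],[[0,0,0.1],[0,0,0]],[[0,0,0.16],[0,0,0]],[[0,0,0.18],[0,0,0]],[[0,0,0.1],[0,0,0]],[[0,0,0],[0,0,0]],[[0,0,0],[0,0,0]]])

```text
time: 30.1
ee_pos: [0.3482, -0.3316, 0.2518]
ee_rot: [0.967, 0.254, -0.0, 0.0]
ft_force: [-0.3, 0.1, -2.2]
finger_gap: 0.67
grip_force: 29.9
```

```bash
python3 - <<'E'
from m import *
d=snap('wrist');pickle.dump(d,open('w14.pkl','wb'));s=d['s'];print(s['time'],s['ee_pos'],s['finger_gap'],s['ft_force'])
cv2.imwrite('pics/w14.png',cv2.resize(d['frame'][0:260,120:467],(800,599),interpolation=cv2.INTER_CUBIC))
print(proj(d,(.5345,-.329,.028)))
E
```

```text
30.1 [ 0.34815226 -0.3315629   0.25181311] 0.6696070339361039 [-0.33394049  0.05009732 -2.23524414]
[338.76938851  31.13950164]
```

View pics/w14.png

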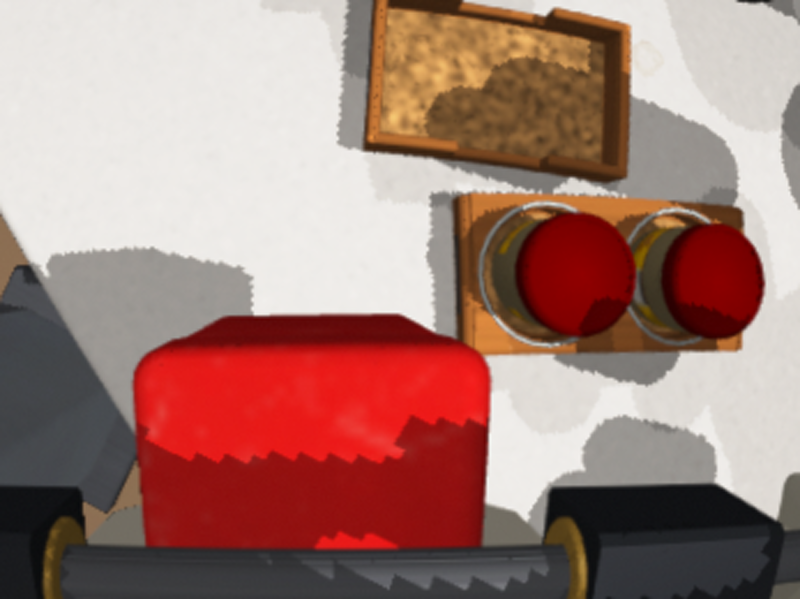

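The jar is seated beside the stored one and the tin is held. The tray's outer top corners are near crop (367,148), (612,178), (630,25) and (377,0). I'll convert them and check the size.

```bash
python3 - <<'E'
from m import *
d=pickle.load(open('w14.pkl','rb')); k=800/347
P=np.array([on(d,120+(x+.5)/k-.5,(y+.5)/k-.5,.028)[:2] for x,y in[(367,148),(614,177),(630,25),(377,0)]])
print(P.round(4).tolist(),P.mean(0).round(4))
for a,b in((0,1),(3,2),(0,3),(1,2)): v=P[b]-P[a]; print(np.linalg.norm(v).round(4),np.degrees(np.arctan2(v[1],v[0])).round(1))
# refined: mask quad in w2 (no occlusion), same for comparison, subpixel
for f,uv in(('w2.pkl',(342,106)),('w14.pkl',(339,31)),('w12.pkl',None)):
    d=pickle.load(open(f,'rb')); uv=uv or proj(d,(.5345,-.329,.006)); K=4
    e=dict(d); e['frame']=cv2.resize(d['frame'],None,fx=K,fy=K,interpolation=cv2.INTER_CUBIC)
    cs=[c for c in blobs(e,(5,60,40),(25,255,255),3000) if cv2.pointPolygonTest(cv2.convexHull(c),(float(uv[0]*K),float(uv[1]*K)),False)>0 and cv2.contourArea(c)<1.5e5]
    if not cs: print(f,'none'); continue
    h=cv2.convexHull(np.vstack(cs))
    Q=np.array([on(d,*((p+.5)/K-.5),.028)[:2] for p in h[:,0].astype(float)]).astype(np.float32)
    r=cv2.minAreaRect(Q*1000); print(f,np.round(r[0],1),np.round(r[1],1),r[2], d['s']['ee_pos'][:2])
    r=cv2.minAreaRect(np.array([on(d,*((p+.5)/K-.5),.014)[:2] for p in h[:,0].astype(float)],np.float32)*1000); print('  z14',np.round(r[0],1),np.round(r[1],1),r[2])
E
```

```text
[[0.4662, -0.2919], [0.5208, -0.4006], [0.5987, -0.3709], [0.5341, -0.2597]] [ 0.53   -0.3308]
0.1217 -63.3
0.1287 -59.8
0.0751 25.4
0.0833 20.8
w2.pkl [ 533.2 -328.7] [ 84.3 133.5] 25.55245018005371 [ 0.41131004 -0.22476731]
  z14 [ 535.  -332.5] [ 86.9 137.5] 25.55251121520996
w14.pkl [ 531.8 -330.8] [ 87.6 131.1] 25.538816452026367 [ 0.34815226 -0.3315629 ]
  z14 [ 537.4 -332.2] [ 91.5 136.9] 25.538841247558594
w12.pkl none
```

Tray centre (.534,-.330), yaw -64.5°, with two views agreeing after correcting for the visible side faces. I'll turn to yaw 115.5° and move over it.

Request:
jog_arm(targets=[[[0,0,0],[0,0,0.28]],[[0,0,0],[0,0,0.28]],[[0,0,0],[0,0,0.28]],[[0,0,0],[0,0,0.28]],[[0,0,0],[0,0,0.28]],[[0,0,0],[0,0,0.28]],[[0,0,0],[0,0,0.28]],[[0,0,0],[0,0,0.28]],[[0,0,0],[0,0,0.28]],[[0,0,0],[0,0,0.28]],[[0,0,0],[0,0,0.072]],[[0,0,0],[0,0,0]]])

```text
time: 31.35
ee_pos: [0.3478, -0.3307, 0.2499]
ee_rot: [0.533, 0.846, 0.001, -0.002]
ft_force: [0.1, 0.8, -2.3]
finger_gap: 0.668
grip_force: 29.9
```

Request:
jog_arm(targets=[[[0.1,0,0],[0,0,0]],[[0.16,0,0],[0,0,0]],[[0.18,0,0],[0,0,0]],[[0.16,0,0],[0,0,0]],[[0.1,0.006,0],[0,0,0]],[[0.042,0,0],[0,0,0]],[[0,0,0],[0,0,0]],[[0,0,0],[0,0,0]],[[0,0,0],[0,0,0]]])

```text
time: 32.25
ee_pos: [0.5324, -0.3308, 0.2512]
ee_rot: [0.534, 0.846, -0.001, -0.001]
ft_force: [-1.1, 0.4, -2.1]
finger_gap: 0.668
grip_force: 29.9
```

```bash
python3 - <<'E'
from m import *
d=snap('wrist','w15.png');pickle.dump(d,open('w15.pkl','wb'));s=d['s'];M=R.from_quat(s['ee_rot']).as_matrix();print(s['time'],s['ee_pos'],np.degrees(np.arctan2(M[1,0],M[0,0])),M[:,2].round(4),s['finger_gap'],s['ft_force'],s['qpos'].round(2))
E
```

```text
32.25 [ 0.53240996 -0.33079419  0.25123989] 115.51429095638558 [-1.9e-03 -3.0e-04 -1.0e+00] 0.6681136238915466 [-1.0799483   0.42703129 -2.09849031] [ 1.21  0.7  -1.04  1.64  0.64  1.19  0.47]
```

Request:
jog_arm(targets=[[[0.005,0.002,-0.08],[0,0,0]],[[0,0,-0.14],[0,0,0]],[[0,0,-0.12],[0,0,0]],[[0,0,-0.07],[0,0,0]],[[0,0,-0.035],[0,0,0]],[[0,0,0],[0,0,0]],[[0,0,0],[0,0,0]]])

```text
time: 33.0
ee_pos: [0.5361, -0.3297, 0.1415]
ee_rot: [0.533, 0.846, 0.0, 0.001]
ft_force: [1.0, 0.0, -2.0]
finger_gap: 0.669
grip_force: 29.9
```

Request:
jog_arm(targets=[[[0,0,-0.015],[0,0,0]],[[0,0,-0.015],[0,0,0]],[[0,0,-0.015],[0,0,0]],[[0,0,0],[0,0,0]],[[0,0,0],[0,0,0]]])

```text
time: 33.5
ee_pos: [0.5353, -0.3295, 0.1292]
ee_rot: [0.533, 0.846, 0.0, -0.0]
ft_force: [0.5, 0.4, -1.9]
finger_gap: 0.671
grip_force: 29.9
```

Request:
jog_arm(targets=[[[-0.004,0,-0.015],[0,0,0]],[[0,0,-0.015],[0,0,0]],[[0,0,-0.015],[0,0,0]],[[0,0,-0.012],[0,0,0]],[[0,0,0],[0,0,0]],[[0,0,0],[0,0,0]]])

```text
time: 34.1
ee_pos: [0.5344, -0.3295, 0.1149]
ee_rot: [0.533, 0.846, 0.0, -0.0]
ft_force: [-0.2, 0.1, -1.2]
finger_gap: 0.67
grip_force: 29.9
```

Request:
jog_arm(targets=[[[0,0,-0.004],[0,0,0]],[[0,0,-0.004],[0,0,0]],[[0,0,0],[0,0,0]],[[0,0,0],[0,0,0]]])

```text
time: 34.5
ee_pos: [0.5345, -0.3296, 0.1131]
ee_rot: [0.533, 0.846, 0.0, 0.0]
ft_force: [0.1, -0.5, -1.1]
finger_gap: 0.67
grip_force: 29.9
```

Request:
jog_arm(targets=[[[0,0,-0.004],[0,0,0]],[[0,0,-0.003],[0,0,0]],[[0,0,0],[0,0,0]],[[0,0,0],[0,0,0]]])

```text
time: 34.9
ee_pos: [0.5345, -0.3296, 0.113]
ee_rot: [0.533, 0.846, -0.001, 0.0]
ft_force: [-4.8, 1.7, 11.3]
finger_gap: 0.669
grip_force: 29.9
```

Tin on the tray floor. Release gently, retreat up and towards the robot.

Request:
jog_arm(targets=[[[0,0,0.005],[0,0,0]],[[0,0,0],[0,0,0]],[[0,0,0],[0,0,0]],[[0,0,0],[0,0,0]],[[0,0,0.03],[0,0,0]],[[0,0,0.08],[0,0,0]],[[0,0,0.16],[0,0,0]],[[0,0,0.18],[0,0,0]],[[0,0,0.18],[0,0,0]],[[-0.12,-0.05,0.08],[0,0,0]],[[-0.17,-0.08,0],[0,0,0]],[[-0.17,-0.08,0],[0,0,0]]], grip=-0.65)

```text
time: 36.1
ee_pos: [0.4195, -0.3819, 0.2927]
ee_rot: [0.532, 0.847, -0.001, 0.002]
ft_force: [0.6, -1.6, 0.3]
finger_gap: 0.826
grip_force: 0.0
```

Request:
jog_arm(targets=[[[-0.17,-0.08,0],[0,0,0]],[[-0.1,-0.12,0],[0,0,0]],[[0,-0.18,0],[0,0,0]],[[0,-0.18,0],[0,0,0]],[[0,0,0],[0,0,0]],[[0,0,0],[0,0,0]]])

```text
time: 36.7
ee_pos: [0.3519, -0.5225, 0.2909]
ee_rot: [0.534, 0.846, 0.001, 0.0]
ft_force: [0.3, 1.0, 0.6]
finger_gap: 0.827
grip_force: 0.0
```

```bash
python3 - <<'E'
from m import *
t=snap('top','t16.png');s=snap('side','s16.png');S=t['s'];print(S['time'],S['ee_pos'],S['ft_force'],S['finger_gap'])
w2=pickle.load(open('t2.pkl','rb'))
for n,d in('before',w2),('top',t),('side',s):
    for c in blobs(d,(0,150,60),(8,255,255),80,(174,150,60),(180,255,255)):
        x,y,w,h=cv2.boundingRect(c); m=cv2.moments(c); print(n,cv2.contourArea(c),np.round([m['m10']/m['m00'],m['m01']/m['m00']],1),(x,y,w,h))
for n,P in('loose',(.461,-.397,.062)),('tin',(.5345,-.3296,.096)),('stored',(.4996,-.4585,.062)): print(n,'exp top',proj(t,P).round(1),'side',proj(s,P).round(1))
s0=cv2.imread('pics/side0.png')
for n,w in('far',(.609,-.2646)),('near',(.5773,-.208)):
    u=[proj(s,(*w,z)).round(1) for z in(.03,.06,.098)]; print(n,u)
df=cv2.absdiff(s['frame'],s0).max(2); u=proj(s,(.593,-.236,.06)).astype(int); print(u,df[u[1]-26:u[1]+20:2,u[0]-30:u[0]+26:2]//10)
E
```

```text
36.7 [ 0.35186737 -0.52253718  0.29094922] [0.27422902 1.03391418 0.57618624] 0.826928265805493
before 284.5 [335.9 223.6] (326, 214, 21, 21)
before 1153.5 [239.6 219.2] (221, 194, 38, 51)
before 306.0 [153.1 168.4] (143, 159, 22, 21)
before 364.0 [304.7 167.5] (294, 156, 23, 23)
before 359.0 [433.  163.7] (421, 154, 24, 22)
top 367.0 [276.3 178. ] (265, 167, 23, 23)
top 319.0 [303.7 167.2] (294, 156, 21, 23)
top 1485.5 [253.9 144.2] (229, 124, 50, 42)
side 592.5 [421.5 213.6] (405, 203, 34, 22)
side 175.5 [262.9 207. ] (244, 200, 38, 12)
side 2135.0 [274.5 171.1] (247, 146, 59, 51)
side 308.5 [335.3 117.6] (329, 103, 15, 34)
loose exp top [275.9 177.2] side [261.3 181.5]
tin exp top [253.5 138. ] side [273.4 151.6]
stored exp top [304.3 166.4] side [293.8 187.5]
far [array([283.7, 165.4]), array([284. , 153.8]), array([284.5, 138.7])]
near [array([260.6, 161.1]), array([260.7, 149.7]), array([260.8, 135. ])]
[272 151] [[ 0  0  0  0  0  0  0  0  0  0  0  0  0  0  0  0  0  0  0  1  1  0  1  0
   0  0  0  0]
 [ 0  0  0  0  0  0  0  0  0  0  0  0  1  0  0  0  0  0  0  0  0  0  0  0
   0
[... 1180 characters left out ...]
4 13 13 12  9 13 14 10 10 10 10  6 10 10 10 12 14 14 14 14 15
  15 15 15 16]
 [ 0  0  3  4  5  4  7 10  8  8 14 15 15 15 16 17 17 17 17 17 17 16 16 17
  17 17 18 17]
 [ 0  0  1  8 12 11 11 12 11 10 12 13 14 15 16 16 17 18 17 17 17 17 17 17
  18 18 19 18]
 [ 0  0  0  6 11  8  6  5  5  5  5  5  5  6 10 11 12 13 14 16 16 17 18 18
  18 18 19 18]
 [ 0  0  0  6  8  5  5  5  4  4  4  3  3  3  6 12 10 10 11 12 13 13 13 14
  15 16 17 17]
 [ 0  0  0  5  8  8  8  8  8  7  8  7  7  8  9 10 10  7  6  6  6  5  5  5
   7  9 12 12]
 [ 0  0  0  2  4  5  6  7  8  8  9 10  9 10 10  9  6  5  4  5  5  4  4  4
   3  4  8 11]
 [ 0  0  0  2  4  4  4  3  4  4  5  6  7  8  9  9  9  8  7  5  5  5  6  6
   6  8 10  9]]
```

Everything checks out. Both shakers are upright at the expected heights, the jar's cap is within 1 px of expected, the tin is level on its tray floor, and the stored jar hasn't moved. Handing in.

```bash
python3 -c "
from plant import job; print(job.finish_job())"
```

```text
the job is handed in; nothing more can be done
None
```

Both shakers, the loose jar and the tea tin were set down upright on the floors of their places, in the order asked, and the job was handed in at about 37 s. The arm never touched the mustard jar or beaker, but I did not re-measure those two at the end.

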